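# Close the sloping gear case: keyed cover on, four clips down

## Robot

A 6-joint arm with a two-finger parallel gripper is mounted at the origin on the work surface. World frame = base frame: x ahead of the robot, y to its left, z up, the work surface at z = 0. Lengths are in m, angles in rad, forces in N, time in s.
With the tool pointing down it reaches from about 0.35 to 0.85 m from the base axis. Payload 8.1 kg.
Tool frame: the origin (TCP) lies at the very end of the fingers, on their centre line; the grasp point (between the pads) lies 19 mm behind it; z points along the fingers, y is the direction in which the jaws open and shut (so a half turn about z gives the same grasp; the last joint's range is limited). The gripper opens to 93 mm and grips with 3 to 60 N. Pads are 15 mm wide; open, the fingers measure 128 mm over their backs; the gripper's body (75 mm by 188 mm) begins 65 mm behind the grasp point.
Start: joints at [-1.202, 0.13, 1.488, -0, 1.523, -0.085], TCP at [0.263, -0.539, 0.219] pointing down, gripper open.
Joint ranges: [-2.96, 2.96], [-0.89, 2.26], [0.02, 2.5], [-1.34, 4.48], [0, 2.73], [-2.66, 2.66]. Speed limits (rad/s): [2.39, 2.39, 2.79, 3.14, 3.14, 3.14].

## Interface

Orientations are given as a rotation vector (axis times angle).
In Python, from plant import read_state, read_camera, close_job gives the robot as it stands.
- The arm moves only by the tool jog_arm, never from a script. Its argument "motion" is one flat list of numbers, 7 for each row, row after row: the opening, from 0 (shut) to 1 (fully open), then the shift along the tool's x, y, z scaled (see below), then the turn, a rotation vector about the tool's x, y, z scaled (see below). A call has 1 to 8 rows; each row is the pose to reach, as a shift and turn from the pose measured when the call began, along the tool's axes at that moment; what a row does not reach only later rows make up. The controller multiplies each number of a shift by 0.5 m and each number of a turn by 90 degrees. A row lasts 1/10 s, in which the tool goes at most 50 mm and 8.59 degrees, less where a joint would pass 70% of its speed; a pose out of reach is approached as far as the arm can. A call with a number of a shift or a turn outside -1 to 1 is refused whole. A call with a gripper value outside its range is refused whole. The fingers move at their own pace and stop on an object; "grip_force" is the grip in N (left out, the last holds). Time passes only in rows, so rows that repeat a pose let the fingers close. It gives the time, the measured TCP pose, the force and the opening at its end, in the units of the state.
- read_state(): the state, without advancing time (a new reading comes with each control period).
- read_camera(name): name is "side" or "top" or "wrist"; returns a dict with "frame" (480x640x3 uint8, red, green, blue), "vertical_fov" (degrees; the focal length in pixels is half the picture's height over the tangent of half this angle, whatever the lens; pixels are square), "cx", "cy" (the principal point, pixels), "world_from_camera" (4x4, takes a point from camera to world coordinates); the wrist camera has in their place "hand_eye" (4x4, takes a point from camera to tool coordinates, whose origin is the TCP and whose axes are the flange's). Camera axes: x right, y down, z forward; pixel columns grow to the right and rows downward; lengths in m; the calibration is good to about 2 mm. A picture is of the moment at which its call begins: read the wrist's pose just before it. There is no depth.
- close_job(): hands the job in, once; it reports no verdict.
The state is a dict: "t": time; "q": joint angles; "dq": joint speeds; "joint_torque": joint torques, N m; "tool_pos": TCP position; "orientation": TCP orientation; "force": force on the tool from outside, world axes, zero at the start; "wrist_torque": the same for the moment, N m; "opening": finger opening in m.
Only numpy, scipy, OpenCV 4.12 (cv2) and the standard library are available. Lean on these libraries where they do the work, as an engineer would, in place of code of your own. Each camera call takes 0.05 s, during which the arm holds its last target.

## Task

Pick up the blue cover, turn it so that the keyway in its collar finds the red key on the hub of the sloping gear case, and slide it on until it lies flat on the rim all round while the clips still stand open. Then fold the four yellow clips down flat over the cover's rim and let go of everything. Leave the oil bottle, the pinion and the two gauges that stand round the work where they are.

Things in the scene. Friction and masses are not known exactly. Their poses are not given: they have to be found in the camera images.
- lid: Loose blue cover, 0.17-0.35 kg, starts flat on the table, collar up. Flat twelve-sided plate, 152 mm across flats (157 over corners), 6 mm thick, with a central twelve-sided collar 44 mm across flats up to 40 mm above the underside. A red stripe on the plate marks its keyway side, +x. Origin: centre of the underside; z along the collar, up. Collar flats face every 30 degrees from +x.
- lid_top (a point): Centre of the collar's open top, on the cover's axis, 40 mm above its underside. The bore through collar and plate is 28 mm in diameter, with one keyway 7.5 mm wide reaching 18 mm from the axis on the cover's +x (red stripe) side.
- case: Round grey gear case fixed on the stand. Origin: centre of its underside. Its z axis leans 25 degrees from vertical, towards the robot side; its x axis points up the slope. Wall outer 150, inner 138 mm across flats; rim at z = 55 mm. Seated, the cover's underside lies on the rim, so its origin is at z = 55 mm on the case axis, plate top at 61, collar top at 95, its x axis along the case's x.
- hub_top (a point): Top centre of the steel hub, on the case axis at case z = 92 mm. Hub 24 mm in diameter up to z = 85 mm, then tapering to 16 mm at the top. One red master key, 4 mm wide, reaches 16.5 mm from the axis on the case's +x side, from case z = 58 to 84 mm. The cover goes down only with its keyway over this key; turned wrongly it stops 29 mm high.
- stand: Fixed stand under the case, base plate 190 x 190 mm. Origin at table height, 60 mm below the case's origin; z up, x to its back. Above the back edge a white light bar, 26 x 200 x 18 mm, centred at stand x = 105, y = 0, z = 274 mm, on two 12 mm square posts at x = 105, y = +-88 mm. A vertical tool over the two upper clips (clip1, clip4) may foul it. Do not hit it.
- clip1 (a joint): Hinge angle of clip1, rad: 0 = folded flat over the rim of the seated cover (hard stop), pi/2 = standing along case z, more = leaning outward; range 0 to 2.4, starts 1.7 to 2.25. Stiff hinge, stays where left, no snap, about 1.5 N at the free end. Hinge axis is tangential, 84 mm from the case axis at case z = 64.5 mm, at 45 degrees from case +x towards case +y.
- clip1_end (a point): Middle of the free end of clip1: a yellow flap 30 mm long from hinge axis to free end, 26 mm wide, 6 mm thick, between two dark lugs that reach 89 mm from the case axis and case z = 67 mm. Point at mid-thickness.
- clip2 (a joint): Hinge angle of clip2, rad: 0 = folded flat over the rim of the seated cover (hard stop), pi/2 = standing along case z, more = leaning outward; range 0 to 2.4, starts 1.7 to 2.25. Stiff hinge, stays where left, no snap, about 1.5 N at the free end. Hinge axis is tangential, 84 mm from the case axis at case z = 64.5 mm, at 135 degrees from case +x towards case +y.
- clip2_end (a point): Middle of the free end of clip2: a yellow flap 30 mm long from hinge axis to free end, 26 mm wide, 6 mm thick, between two dark lugs that reach 89 mm from the case axis and case z = 67 mm. Point at mid-thickness.
- clip3 (a joint): Hinge angle of clip3, rad: 0 = folded flat over the rim of the seated cover (hard stop), pi/2 = standing along case z, more = leaning outward; range 0 to 2.4, starts 1.7 to 2.25. Stiff hinge, stays where left, no snap, about 1.5 N at the free end. Hinge axis is tangential, 84 mm from the case axis at case z = 64.5 mm, at 225 degrees from case +x towards case +y.
- clip3_end (a point): Middle of the free end of clip3: a yellow flap 30 mm long from hinge axis to free end, 26 mm wide, 6 mm thick, between two dark lugs that reach 89 mm from the case axis and case z = 67 mm. Point at mid-thickness.
- clip4 (a joint): Hinge angle of clip4, rad: 0 = folded flat over the rim of the seated cover (hard stop), pi/2 = standing along case z, more = leaning outward; range 0 to 2.4, starts 1.7 to 2.25. Stiff hinge, stays where left, no snap, about 1.5 N at the free end. Hinge axis is tangential, 84 mm from the case axis at case z = 64.5 mm, at 315 degrees from case +x towards case +y.
- clip4_end (a point): Middle of the free end of clip4: a yellow flap 30 mm long from hinge axis to free end, 26 mm wide, 6 mm thick, between two dark lugs that reach 89 mm from the case axis and case z = 67 mm. Point at mid-thickness.
- oil: Loose amber oil bottle, 40 mm diameter, 115 mm tall, stands near one side of the stand, among the work. Origin: centre of its underside. Leave it alone.
- pinion: Loose steel pinion on a short shaft, 52 mm diameter, 50 mm tall, near the other side of the stand. Origin: centre of its underside. Leave it alone.
- plug_gauge: Loose brass plug gauge, 30 mm diameter, 45 mm tall, close beside the cover's start. Origin: centre of its underside. Leave it alone.
- ring_gauge: Loose dark ring gauge, 34 mm diameter, 18 mm tall, close beside the cover's start. Origin: centre of its underside. Leave it alone.

How it is judged:
On the way:
1. the cover is seated flat on the case rim, keyed on the hub, while all four clips still stand open (over 1.2 rad) (z of lid in the frame of case between 0.051 and 0.0585 m and x of lid in the frame of case between -0.004 and 0.004 m and y of lid in the frame of case between -0.004 and 0.004 m and angle between the z axis of lid and the z axis of case, either way round below 0.06 rad and angle between the x axis of lid and the x axis of case, either way round below 0.25 rad and value of joint each of clip1, clip2, clip3, clip4 above 1.2 rad), for 0.1 s.
At the end, for the whole second after the job is handed in: The cover lies on the case rim (origin 51 to 58.5 mm above the case origin along its axis, within 4 mm of centre in x and y, planes parallel within 0.06 rad, key in keyway) at rest, and all four clips are folded to less than 0.12 rad (z of lid in the frame of case between 0.051 and 0.0585 m and x of lid in the frame of case between -0.004 and 0.004 m and y of lid in the frame of case between -0.004 and 0.004 m and angle between the z axis of lid and the z axis of case, either way round below 0.06 rad and angle between the x axis of lid and the x axis of case, either way round below 0.25 rad and value of joint each of clip1, clip2, clip3, clip4 below 0.12 rad and linear speed of lid below 0.02 m/s); the robot touches nothing.
It fails at once if a bystander is pushed more than 25 mm from its place (distance of any of oil, pinion, plug_gauge, ring_gauge from where it was at the start of the episode above 0.025 m).
It also fails if it takes over 72 s, if anything falls off the work surface, if the arm or the gripper's body presses on something with over 40 N, if the wrist force passes 120 N, or if a joint passes its speed limit or range.

## Working session

There is one attempt and no reset: what is moved stays moved. The work goes in short steps, Python scripts to look and compute and a tool call to move; the robot and the scene stay as the last step left them, time stands still between calls to the robot, and variables do not carry over. Pictures are saved under pics/ and viewed, and the job is handed in when it is done.

Besides the shell and the picture viewer there is one more tool, called after "Emit:" as name(argument=value, ...), one argument or row to a line, values as JSON. jog_arm: Moves the arm, as the interface text tells. Its arguments: {"type":"object","properties":{"motion":{"type":"array","items":{"type":"number"}},"grip_force":{"type":"number"}},"required":["motion"]}

```bash
ls; mkdir -p pics
python3 - <<'E'
from plant import *
import cv2,numpy as np
np.set_printoptions(precision=4,suppress=True)
s=read_state();print(s)
for n in ["side","top","wrist"]:
    c=read_camera(n);cv2.imwrite(f"pics/{n}0.png",c["frame"][:,:,::-1])
    print(n,{k:v for k,v in c.items() if k!="frame"})
E
```

```text
pics
{'t': 0.0, 'q': array([-1.2024,  0.1312,  1.4892,  0.    ,  1.523 , -0.0854]), 'dq': array([-0.0009,  0.0001, -0.0003, -0.0001,  0.0001,  0.0018]), 'joint_torque': array([ -0.0022, -55.9838, -49.1763,   0.0765,   0.0355,  -0.0001]), 'tool_pos': array([ 0.2628, -0.5387,  0.2176]), 'orientation': array([-3.0593, -0.7063,  0.0004]), 'force': array([ 0.0095,  0.6535, -0.1263]), 'wrist_torque': array([-0.0581,  0.0256, -0.0493]), 'opening': 0.09294952445085217}
side {'vertical_fov': 51.67230493663969, 'cx': 323.7518769849608, 'cy': 238.4942168769982, 'world_from_camera': array([[-0.9643, -0.1959,  0.1784,  0.3449],
       [-0.2649,  0.7312, -0.6287,  0.6144],
       [-0.0073, -0.6535, -0.7569,  0.86  ],
       [ 0.    ,  0.    ,  0.    ,  1.    ]])}
top {'vertical_fov': 52.44353345464491, 'cx': 317.04411464967865, 'cy': 238.87100693759857, 'world_from_camera': array([[-0.0303, -0.9888,  0.1459,  0.3448],
       [-0.9995,  0.0302, -0.0031, -0.0125],
       [-0.0014, -0.1459, -0.9893,  1.1513],
       [ 0.    ,  0.    ,  0.    ,  1.    ]])}
wrist {'vertical_fov': 66.59233294815184, 'cx': 313.1914274345015, 'cy': 239.3311517429532, 'hand_eye': array([[ 0.001 , -0.971 , -0.2389,  0.065 ],
       [ 1.    ,  0.0009,  0.0004, -0.0008],
       [-0.0001, -0.2389,  0.971 , -0.1657],
       [ 0.    ,  0.    ,  0.    ,  1.    ]])}
```

View pics/side0.png

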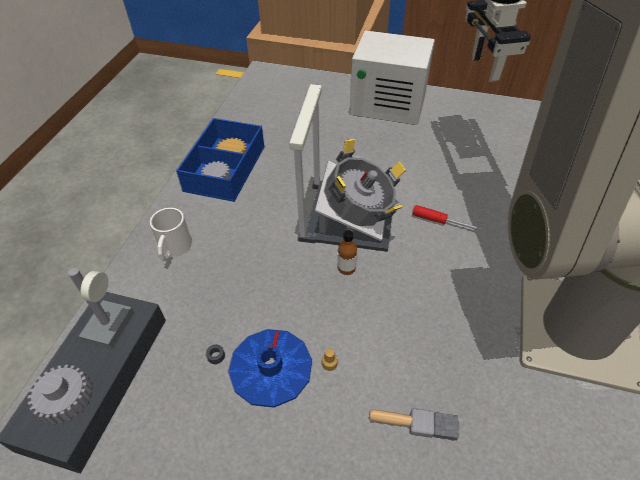

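View pics/top0.png

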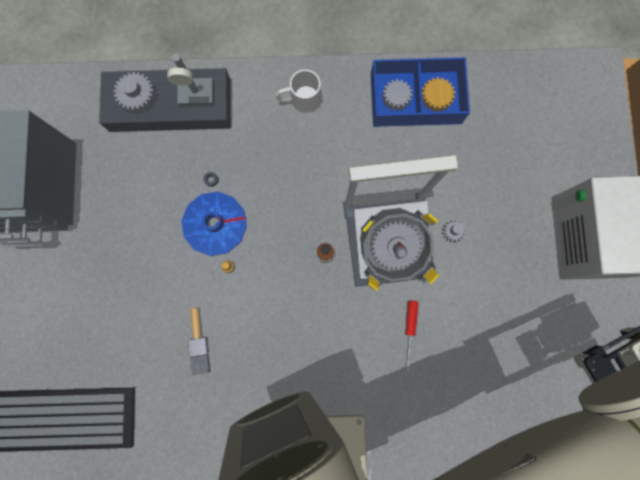

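View pics/wrist0.png

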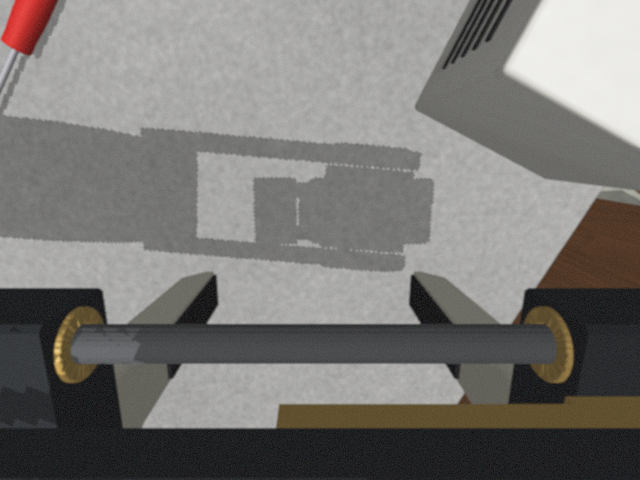

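```bash
cat > h.py <<'E'
from plant import *
import cv2,numpy as np
from scipy.spatial.transform import Rotation as R
np.set_printoptions(precision=4,suppress=True)
def cam(n):
    s=read_state(); c=read_camera(n); f=c["frame"]; h=f.shape[0]
    c["f"]=h/2/np.tan(np.radians(c["vertical_fov"])/2)
    if n=="wrist":
        T=np.eye(4);T[:3,:3]=R.from_rotvec(s["orientation"]).as_matrix();T[:3,3]=s["tool_pos"]
        c["W"]=T@c["hand_eye"]
    else: c["W"]=c["world_from_camera"]
    c["hsv"]=cv2.cvtColor(f,cv2.COLOR_RGB2HSV)
    return c
def ray(c,u,v):
    d=np.array([(u-c["cx"])/c["f"],(v-c["cy"])/c["f"],1.]);d=c["W"][:3,:3]@d
    return c["W"][:3,3],d/np.linalg.norm(d)
def onz(c,u,v,z):
    o,d=ray(c,u,v);return o+d*(z-o[2])/d[2]
def onplane(c,u,v,p,n):
    o,d=ray(c,u,v);return o+d*(np.dot(np.asarray(p)-o,n)/np.dot(d,n))
def tri(r1,r2):
    o1,d1=r1;o2,d2=r2
    A=np.stack([d1,-d2],1);t=np.linalg.lstsq(A,o2-o1,rcond=None)[0]
    a=o1+d1*t[0];b=o2+d2*t[1];return (a+b)/2,np.linalg.norm(a-b)
def proj(c,p):
    q=np.linalg.inv(c["W"])@np.append(p,1);return np.array([q[0]/q[2]*c["f"]+c["cx"],q[1]/q[2]*c["f"]+c["cy"]])
def crop(c,x0,y0,x1,y1,k,name):
    f=cv2.resize(c["frame"][y0:y1,x0:x1,::-1],None,fx=k,fy=k,interpolation=cv2.INTER_CUBIC);cv2.imwrite("pics/"+name,f)
def mask(c,lo,hi):return cv2.inRange(c["hsv"],np.array(lo),np.array(hi))
def blobs(m,amin=8,box=None):
    if box:
        k=np.zeros_like(m);x0,y0,x1,y1=box;k[y0:y1,x0:x1]=m[y0:y1,x0:x1];m=k
    n,l,st,ce=cv2.connectedComponentsWithStats(m)
    return [(ce[i],st[i]) for i in range(1,n) if st[i][4]>=amin],l
def goto(pos,Rm,s=None):
    """numbers for jog: shift/0.5, turn/(pi/2)"""
    s=s or read_state();R0=R.from_rotvec(s["orientation"])
    sh=R0.inv().apply(np.asarray(pos)-s["tool_pos"])/0.5
    tu=(R0.inv()*R.from_matrix(Rm)).as_rotvec()/(np.pi/2)
    return np.round(np.r_[sh,tu],4)
E
python3 - <<'E'
from h import *
for n,box in [("top",(170,180,260,265)),("side",(220,320,320,415))]:
    c=cam(n)
    b=mask(c,(100,120,40),(130,255,255));r=mask(c,(0,130,60),(8,255,255))|mask(c,(172,130,60),(180,255,255))
    k=np.zeros_like(b);x0,y0,x1,y1=box;k[y0:y1,x0:x1]=(b|r)[y0:y1,x0:x1]
    cs,_=cv2.findContours(k,cv2.RETR_EXTERNAL,cv2.CHAIN_APPROX_NONE);cc=max(cs,key=cv2.contourArea)[:,0]
    P=np.array([onz(c,u,v,.004)[:2] for u,v in cc]).astype(np.float32)
    print(n,"circle",cv2.minEnclosingCircle(P), "ell",cv2.fitEllipse(P))
    ys,xs=np.nonzero(r[y0:y1,x0:x1]);S=np.array([onz(c,u+x0,v+y0,.006)[:2] for u,v in zip(xs,ys)])
    print("stripe",S.mean(0),len(S)); 
    d=cv2.fitLine(S.astype(np.float32),cv2.DIST_L2,0,.01,.01).ravel();print(d,np.degrees(np.arctan2(d[1],d[0])))
    for nm,z,lo,hi in [("yellow",0,(20,120,90),(35,255,255))]:
        B,_=blobs(mask(c,lo,hi),6);print(nm,[(ce.round(1),st) for ce,st in B])
    if n=="top":
        crop(c,320,140,480,300,4,"topcase.png");crop(c,160,160,280,290,5,"toplid.png")
    else: crop(c,280,80,420,260,4,"sidecase.png")
E
```

```text
top circle ((0.5604115128517151, 0.22961126267910004), 0.07804200053215027) ell ((0.559365451335907, 0.23373740911483765), (0.14355142414569855, 0.15341293811798096), 105.21417236328125)
stripe [0.5676 0.181 ] 17
[ 0.1382 -0.9904  0.5676  0.181 ] -82.05708
yellow [(array([437.9,  93.2]), array([424,  79,  30,  30, 628], dtype=int32)), (array([429.9, 218.4]), array([423, 214,  15,   9,  86], dtype=int32)), (array([367.4, 225.9]), array([363, 221,  10,  11,  54], dtype=int32)), (array([225.4, 265.6]), array([222, 262,   8,   9,  42], dtype=int32)), (array([228.7, 270.3]), array([227, 269,   4,   3,   6], dtype=int32)), (array([431.1, 275.6]), array([425, 269,  14,  15, 116], dtype=int32)), (array([373. , 282.7]), array([368, 276,  11,  14,  98], dtype=int32))]
side circle ((0.5608735084533691, 0.23220206797122955), 0.07895510643720627) ell ((0.5604527592658997, 0.23213447630405426), (0.1517058163881302, 0.15414108335971832), 28.97580337524414)
stripe [0.5697 0.1784] 53
[ 0.0308 -0.9995  0.5697  0.1784] -88.23624
yellow [(array([229.3,  72.9]), array([216,  69,  28,   9, 152], dtype=int32)), (array([348.9, 145.2]), array([344, 139,  11,  14, 116], dtype=int32)), (array([398. , 169.3]), array([391, 162,  15,  16, 138], dtype=int32)), (array([340.3, 184. ]), array([336, 176,  10,  17,  81], dtype=int32)), (array([393.5, 208.3]), array([386, 205,  17,   8,  47], dtype=int32))]
```

View pics/topcase.png

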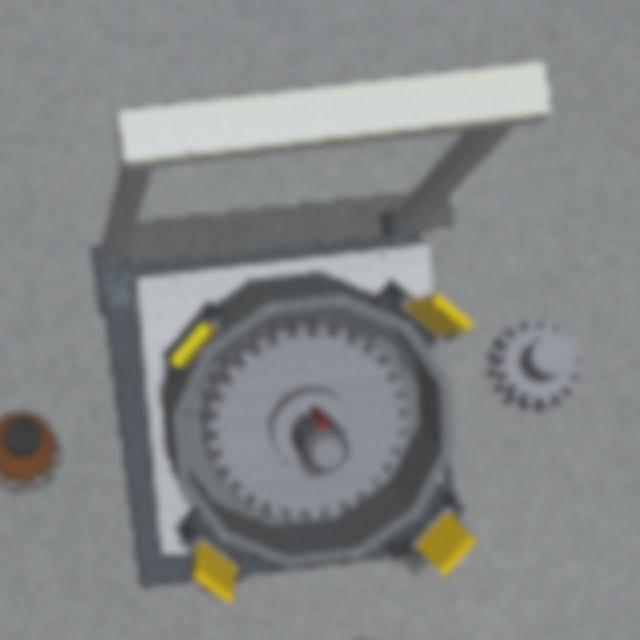

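View pics/sidecase.png

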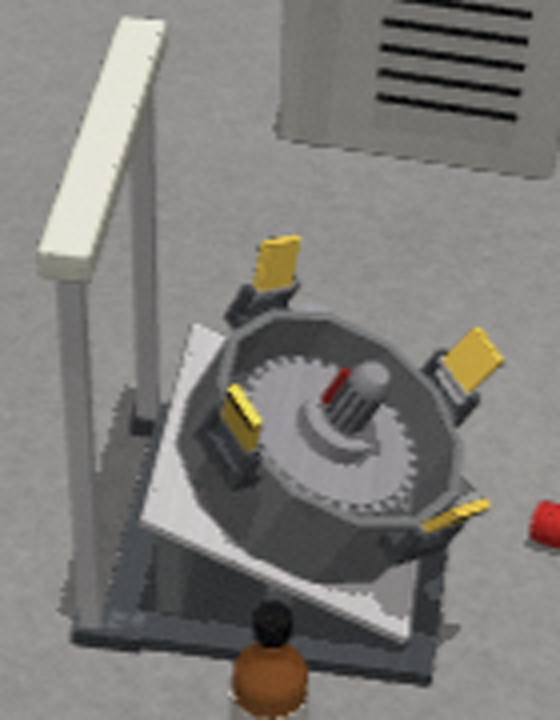

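View pics/toplid.png

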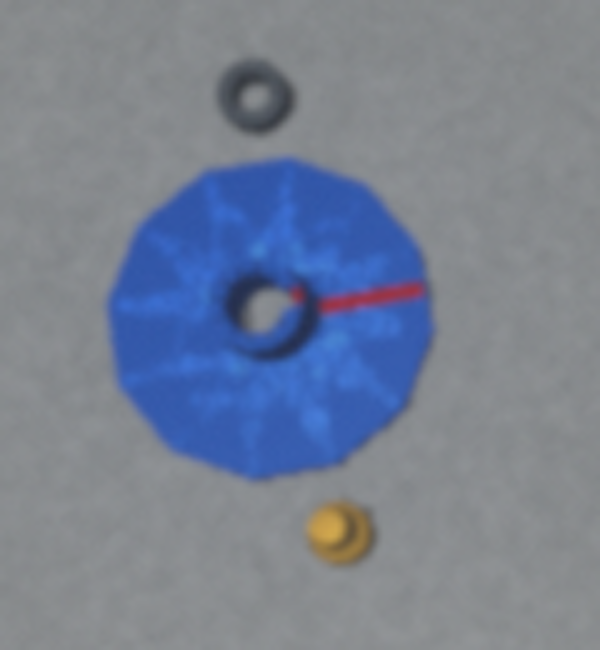

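Run:
```python
from h import *
t=cam("top");s=cam("side")
for u,v in [(119,115),(545,63),(550,115),(127,162)]: print("bar",onz(t,320+u/4,140+v/4,.283))
for u,v in [(123,18),(166,22),(92,260),(38,254)]: print("bar side",onz(s,280+u/4,80+v/4,.283))
print("hub",tri(ray(t,320+327/4,140+458/4),ray(s,280+371/4,80+378/4)))
# base plate corners in top view (front-left, back-left)
print("base FL",onz(t,320+140/4,140+588/4,.012),"BL",onz(t,320+95/4,140+250/4,.012))
print("base side", onz(s,280+430/4,80+683/4,.012),onz(s,280+75/4,80+640/4,.012))
```

```text
bar [ 0.6014 -0.0793  0.283 ]
bar [ 0.6201 -0.2769  0.283 ]
bar [ 0.5953 -0.2774  0.283 ]
bar [ 0.579  -0.0821  0.283 ]
bar side [ 0.6206 -0.2702  0.283 ]
bar side [ 0.5977 -0.2722  0.283 ]
bar side [ 0.5779 -0.0738  0.283 ]
bar side [ 0.6032 -0.0716  0.283 ]
hub (array([ 0.4589, -0.1922,  0.135 ]), np.float64(0.005466161062001256))
base FL [ 0.3968 -0.101   0.012 ] BL [ 0.5987 -0.0825  0.012 ]
base side [ 0.3992 -0.0918  0.012 ] [ 0.5981 -0.071   0.012 ]
```

```bash
cat >> h.py <<'E'
def caseR(yaw):
    return R.from_euler("ZY",[yaw,-25],degrees=True).as_matrix()  # z leans to -x, x up the slope
class C: pass
import json,os
def case():
    d=dict(o=[.4948,-.185,.06],yaw=5.3)
    if os.path.exists("case.json"): d=json.load(open("case.json"))
    return np.array(d["o"]),caseR(d["yaw"])
def toolR(ang):
    """tool z along -case z, tool x at case angle ang deg"""
    o,Rc=case();a=np.radians(ang);x=Rc@[np.cos(a),np.sin(a),0];z=-Rc[:,2];return np.stack([x,np.cross(z,x),z],1)
def vertR(yaw):
    a=np.radians(yaw);x=np.array([np.cos(a),np.sin(a),0]);z=np.array([0,0,-1.]);return np.stack([x,np.cross(z,x),z],1)
def cpt(p):
    o,Rc=case();return o+Rc@np.asarray(p)
def tocase(p):
    o,Rc=case();return Rc.T@(np.asarray(p)-o)
E
python3 - <<'E'
from h import *
o,Rc=case();print(Rc)
print(read_state()["q"],cpt([0,0,.25]))
print(goto(cpt([0.04,0,.25]),toolR(120)))
E
```

```text
[[ 0.9024 -0.0924 -0.4208]
 [ 0.0837  0.9957 -0.039 ]
 [ 0.4226  0.      0.9063]]
[-1.2024  0.1306  1.4884  0.      1.523  -0.0854] [ 0.3896 -0.1948  0.2866]
[ 0.5973 -0.4825 -0.1699 -0.2971  0.1058 -1.0839]
```

Run:
```python
from h import *
for z,a in [(.2,90),(.23,90)]: print(goto(cpt([0.03,0,z]),toolR(a)))
```

```text
[ 0.6199 -0.474  -0.0708 -0.2431  0.1677 -0.7572]
[ 0.5962 -0.4829 -0.1252 -0.2431  0.1677 -0.7572]
```

Emit:
jog_arm(
  motion=[1,0.6,-0.48,-0.125,-0.24,0.17,-0.76,1,0.6,-0.48,-0.125,-0.24,0.17,-0.76,1,0.6,-0.48,-0.125,-0.24,0.17,-0.76,1,0.6,-0.48,-0.125,-0.24,0.17,-0.76,1,0.6,-0.48,-0.125,-0.24,0.17,-0.76,1,0.6,-0.48,-0.125,-0.24,0.17,-0.76,1,0.6,-0.48,-0.125,-0.24,0.17,-0.76,1,0.6,-0.48,-0.125,-0.24,0.17,-0.76],
)

```text
t: 1.15
tool_pos: [0.4282, -0.1896, 0.2821]
orientation: [1.977, 2.029, 0.443]
force: [0.6, 0.7, 0.3]
opening: 0.0927
```

Run:
```python
from h import *
s=read_state();print(s["t"],s["q"],tocase(s["tool_pos"]),s["force"]);print(goto(cpt([0.03,0,.23]),toolR(90)))
```

```text
1.15 [-0.7764 -0.6349  2.0725  0.309   1.4277 -0.8039] [0.0334 0.0016 0.2294] [0.5967 0.7441 0.2887]
[-0.0036 -0.0066 -0.0009 -0.0143  0.0063 -0.0411]
```

Run:
```python
from h import *
c=cam("wrist");cv2.imwrite("pics/w1.png",c["frame"][:,:,::-1]);np.save("w1.npy",c["W"])
print(proj(c,cpt([0,0,.092])),proj(c,cpt([0.0594,0.0594,.0645])))
```

```text
[279.017  232.0897] [343.7826 155.4839]
```

View pics/w1.png

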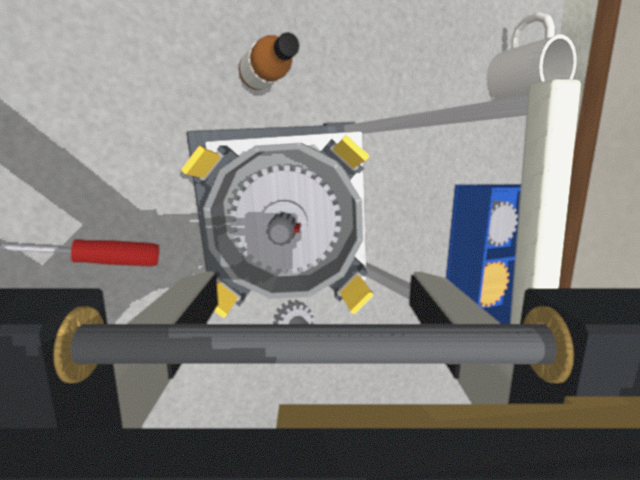

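Run:
```python
from h import *
f=cv2.imread("pics/w1.png");cv2.imwrite("pics/w1z.png",cv2.resize(f[120:310,175:380],None,fx=3.8,fy=3.1,interpolation=cv2.INTER_CUBIC) if 0 else cv2.resize(f[120:310,175:380],None,fx=3,fy=3,interpolation=cv2.INTER_CUBIC))
```

```text
(no output)
```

View pics/w1z.png

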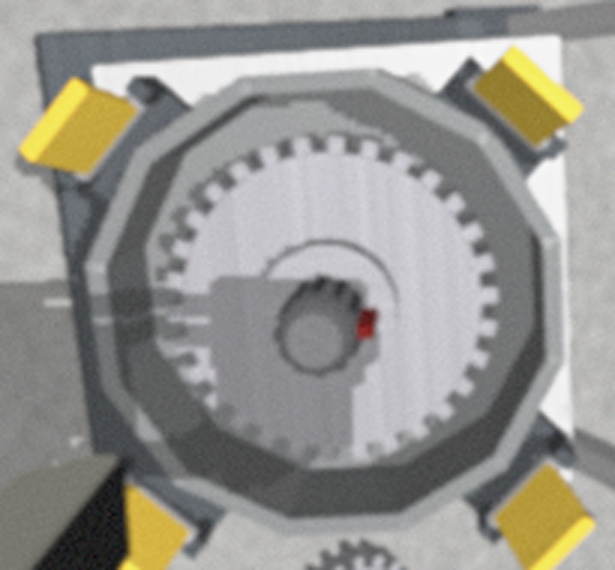

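Emit:
jog_arm(
  motion=[1,-0.14,0,0,0,0,0,1,-0.14,0,0,0,0,0,1,-0.14,0,0,0,0,0],
)

```text
t: 1.5
tool_pos: [0.4321, -0.2577, 0.2813]
orientation: [1.967, 2.036, 0.449]
force: [-0.9, 0.6, -0.7]
opening: 0.093
```

Run:
```python
from h import *
c=cam("wrist");np.save("w2.npy",c["W"]);p=proj(c,cpt([0,0,.092]));print(p,read_state()["t"])
cv2.imwrite("pics/w2.png",c["frame"][:,:,::-1])
crop(c,175,60,380,250,3,"w2z.png")
```

```text
[274.9082 150.1684] 1.55
```

View pics/w2z.png

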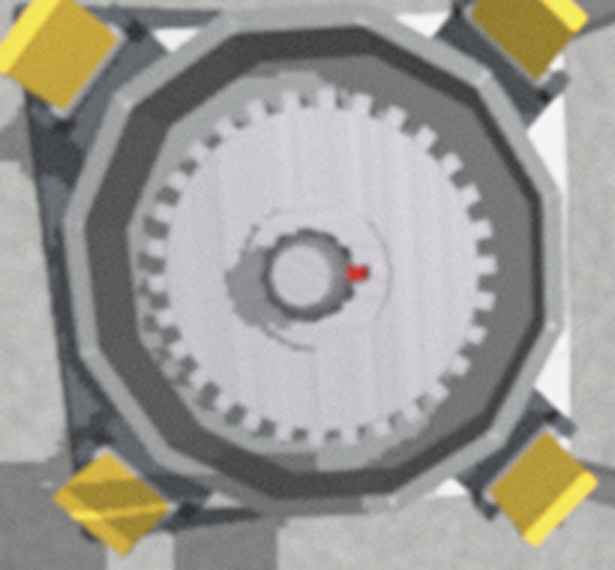

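Run:
```python
from h import *
c0=cam("wrist")
V1=[(255,78),(378,70),(482,136),(545,237),(552,350),(496,450),(408,522),(290,532),(180,478),(105,376),(92,262),(150,157)]
V2=[(124,100),(225,22),(360,15),(478,75),(545,188),(553,328),(500,435),(390,503),(270,510),(165,450),(90,350),(72,220)]
o,Rc=case();n=Rc[:,2];H=[]
for W,V,y0,hub,key in [("w1.npy",V1,120,(315,342),(365,323)),("w2.npy",V2,60,(302,275),(358,272))]:
    c=dict(c0);c["W"]=np.load(W)
    P=np.array([tocase(onplane(c,175+u/3,y0+v/3,cpt([0,0,.055]),n)) for u,v in V])
    A=np.c_[2*P[:,:2],np.ones(len(P))];x=np.linalg.lstsq(A,(P[:,:2]**2).sum(1),rcond=None)[0]
    print("rim centre",x[:2]*1e3,"r",1e3*np.sqrt(x[2]+x[0]**2+x[1]**2)); print(np.linalg.norm(P[:,:2]-x[:2],axis=1)*1e3, np.degrees(np.arctan2(*(P[:,:2]-x[:2])[:,::-1].T))%30)
    h=tocase(onplane(c,175+hub[0]/3,y0+hub[1]/3,cpt([0,0,.092]),n));print("hub",h*1e3)
    k=tocase(onplane(c,175+key[0]/3,y0+key[1]/3,cpt([0,0,.084]),n));print("key",k*1e3,"from rim ctr",(k[:2]-x[:2])*1e3)
    H.append(ray(c,175+hub[0]/3,y0+hub[1]/3))
p,e=tri(*H);print("tri hub",tocase(p)*1e3,e)
```

```text
rim centre [-0.8029 -1.2239] r 74.29640371039851
[74.8643 76.8937 74.2905 73.8005 73.7978 71.8075 75.7923 75.8834 74.0982
 74.1818 74.4109 71.5605] [11.0733 12.7349 14.4859 15.7943 17.3242 17.1977 17.1282 16.77   15.3496
 12.8259 13.7667 13.2703]
hub [ 0.6947 -1.7206 92.    ]
key [14.6856  1.2194 84.    ] from rim ctr [15.4885  2.4433]
rim centre [ 0.1096 -1.5333] r 74.00805242303377
[74.0332 74.6557 73.689  74.1443 73.0489 73.9872 74.8091 74.034  74.8097
 72.5536 73.7588 74.538 ] [14.6969 15.8834 15.5069 16.0463 16.7741 14.4752 16.1706 14.2974 14.3869
 14.6718 14.6912 14.4639]
hub [ 0.5184 -1.2088 92.    ]
key [15.1172 -1.3093 84.    ] from rim ctr [15.0076  0.224 ]
tri hub [ 0.8831 -1.2012 94.2082] 0.00020006661707035794
```

Run:
```python
from h import *
o,Rc=case();o=o+Rc@[.0003,-.0014,0];json.dump(dict(o=list(o),yaw=5.3),open("case.json","w"));print(o)
print(goto([.53,.232,.26],vertR(37)),goto([.45,.0,.32],vertR(60)))
```

```text
[ 0.4952 -0.1864  0.0601]
[ 0.9667  0.1895  0.1502  0.2387 -0.1385  0.6024] [ 0.5117  0.0785 -0.0394  0.2549 -0.0859  0.3508]
```

Emit:
jog_arm(
  motion=[1,0.51,0.08,-0.04,0.25,-0.09,0.35,1,0.51,0.08,-0.04,0.25,-0.09,0.35,1,0.51,0.08,-0.04,0.25,-0.09,0.35,1,0.51,0.08,-0.04,0.25,-0.09,0.35,1,0.97,0.19,0.15,0.24,-0.14,0.6,1,0.97,0.19,0.15,0.24,-0.14,0.6,1,0.97,0.19,0.15,0.24,-0.14,0.6,1,0.97,0.19,0.15,0.24,-0.14,0.6],
)

```text
t: 2.4
tool_pos: [0.485, 0.0532, 0.2836]
orientation: [2.9, 1.158, 0.033]
force: [2.0, -1.0, 1.1]
opening: 0.093
```

Run:
```python
from h import *
print(goto([.53,.232,.26],vertR(37)))
```

```text
[ 0.311  -0.1984  0.0462  0.0154 -0.009   0.0726]
```

Emit:
jog_arm(
  motion=[1,0.31,-0.2,0.046,0.015,-0.01,0.073,1,0.31,-0.2,0.046,0.015,-0.01,0.073,1,0.31,-0.2,0.046,0.015,-0.01,0.073,1,0.31,-0.2,0.046,0.015,-0.01,0.073,1,0.31,-0.2,0.046,0.015,-0.01,0.073,1,0.31,-0.2,0.046,0.015,-0.01,0.073],
)

```text
t: 3.0
tool_pos: [0.5281, 0.2334, 0.2598]
orientation: [2.977, 0.999, -0.004]
force: [0.2, -0.5, 0.8]
opening: 0.0928
```

Run:
```python
from h import *
s=read_state();print(s["t"],s["tool_pos"],s["q"])
c=cam("wrist");np.save("w3.npy",c["W"])
cv2.imwrite("pics/w3.png",c["frame"][:,:,::-1]);print(proj(c,[.56,.232,.04]))
```

```text
3.0 [0.5281 0.2334 0.2598] [ 0.3282  0.0579  1.4907 -0.0014  1.5953  1.2514]
[333.2365 188.6113]
```

View pics/w3.png

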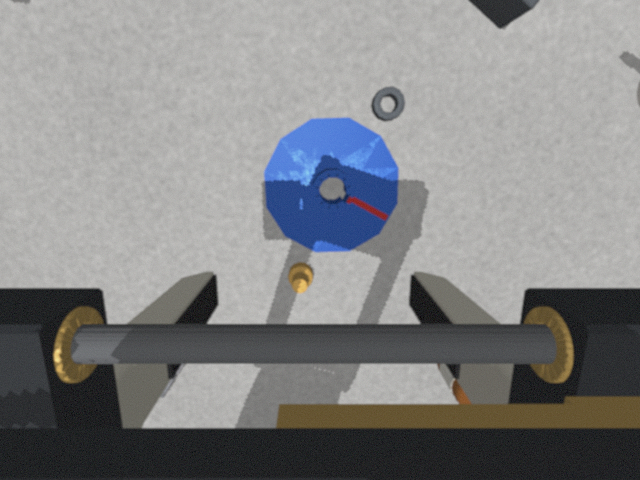

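```bash
cat > lid.py <<'E'
from h import *
def lid(c,z=.006,off=None):
    b=mask(c,(105,110,30),(128,255,255));r=mask(c,(0,130,60),(10,255,255))|mask(c,(170,110,60),(180,255,255))
    m=cv2.morphologyEx(b|r,cv2.MORPH_CLOSE,np.ones((3,3)))
    cs,_=cv2.findContours(m,cv2.RETR_EXTERNAL,cv2.CHAIN_APPROX_NONE);cs=[x for x in cs if 8000<cv2.contourArea(x)<40000]
    cc=max(cs,key=cv2.contourArea)
    P=np.array([onz(c,u,v,z)[:2] for u,v in cc[:,0]])
    k=(P*1e5).astype(np.float32)[:,None];M=cv2.moments(k);ct=np.array([M["m10"],M["m01"]])/M["m00"]/1e5
    print("centroid",ct,"eq.radius mm",np.sqrt(M["m00"]/np.pi)/100,"circle",np.array(cv2.minEnclosingCircle((P*1000).astype(np.float32))[0]),cv2.minEnclosingCircle((P*1000).astype(np.float32))[1])
    mm=np.zeros_like(m);cv2.drawContours(mm,[cc],-1,255,-1);mm=cv2.erode(mm,np.ones((5,5)))
    B,l=blobs(r&mm,10);B=sorted(B,key=lambda q:-q[1][4])
    i=[j for j in range(1,l.max()+1) if (l==j).sum()==B[0][1][4]][0]
    ys,xs=np.nonzero(l==i);S=np.array([onz(c,u,v,z)[:2] for u,v in zip(xs,ys)])
    d=S.mean(0)-ct;ln=cv2.fitLine(S.astype(np.float32),cv2.DIST_L2,0,1e-4,1e-4).ravel()
    print("stripe r",np.linalg.norm(d)*1e3,"yaw ctr",np.degrees(np.arctan2(d[1],d[0])),"yaw line",np.degrees(np.arctan2(ln[1],ln[0])),len(S))
if __name__=="__main__":
    lid(cam("wrist"))
E
python3 lid.py
```

```text
centroid [0.5579 0.2313] eq.radius mm 75.62373322537395 circle [557.8544 231.309 ] 77.72164916992188
stripe r 47.07002679862792 yaw ctr -81.62446717185591 yaw line -80.08783 198
```

Run:
```python
from h import *
print(goto([.558,.2315,.06],vertR(38.5)));print(goto([.558,.2315,.0105],vertR(38.5)))
```

```text
[ 0.0471  0.0352  0.4012  0.0007  0.0009 -0.0171]
[ 0.0472  0.0351  0.5002  0.0007  0.0009 -0.0171]
```

Emit:
jog_arm(
  motion=[1,0.047,0.035,0.2,0,0,-0.017,1,0.047,0.035,0.3,0,0,-0.017,1,0.047,0.035,0.4,0,0,-0.017,1,0.047,0.035,0.4,0,0,-0.017,1,0.047,0.035,0.4,0,0,-0.017,1,0.047,0.035,0.4,0,0,-0.017,1,0.047,0.035,0.4,0,0,-0.017],
)

```text
t: 3.8
tool_pos: [0.5602, 0.2318, 0.0645]
orientation: [2.965, 1.034, 0.007]
force: [1.0, 0.4, 0.6]
opening: 0.093
```

Run:
```python
from h import *
s=read_state();print(s["t"],s["tool_pos"])
c=cam("wrist");cv2.imwrite("pics/w4.png",c["frame"][:,:,::-1]);print(proj(c,[.558,.2315,.04]))
print(goto([.558,.2315,.0105],vertR(38.5)))
```

```text
3.8 [0.5602 0.2318 0.0645]
[312.5531 275.3545]
[-0.0052 -0.0026  0.1087  0.0021 -0.0028 -0.0005]
```

View pics/w4.png

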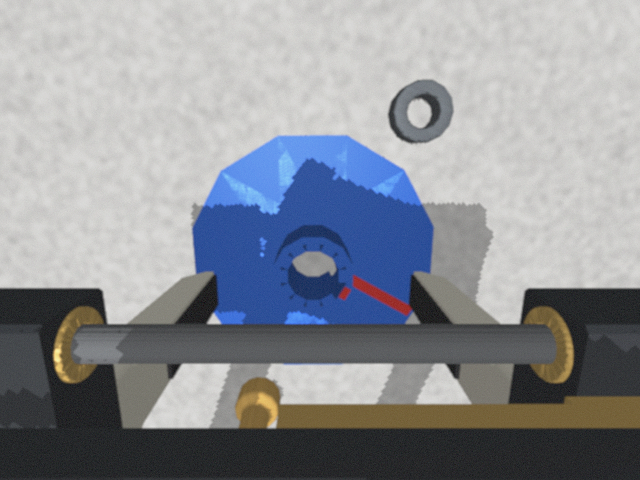

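Emit:
jog_arm(
  motion=[1,-0.005,-0.002,0.05,0.002,-0.003,0,1,-0.005,-0.002,0.108,0.002,-0.003,0,1,-0.005,-0.002,0.108,0.002,-0.003,0,1,-0.005,-0.002,0.108,0.002,-0.003,0],
)

```text
t: 4.25
tool_pos: [0.5592, 0.2316, 0.013]
orientation: [2.966, 1.034, 0.003]
force: [0.5, 0.9, -0.1]
opening: 0.0932
```

Run:
```python
from h import *
s=read_state();print(s["t"],s["tool_pos"],s["force"],goto([.558,.2315,.0105],vertR(38.5)))
```

```text
4.25 [0.5592 0.2316 0.013 ] [ 0.5269  0.9078 -0.1283] [-0.0021 -0.0013  0.0049  0.0005 -0.0009 -0.0005]
```

Close on the collar, then lift a little.

Emit:
jog_arm(
  motion=[0.3,-0.002,-0.001,0.004,0,0,0,0.3,-0.002,-0.001,0.004,0,0,0,0.3,-0.002,-0.001,0.004,0,0,0,0.3,-0.002,-0.001,0.004,0,0,0,0.3,-0.002,-0.001,0.004,0,0,0,0.3,-0.002,-0.001,0.004,0,0,0,0.3,-0.002,-0.001,0.004,0,0,0],
  grip_force=40,
)

```text
t: 4.95
tool_pos: [0.5581, 0.2313, 0.0109]
orientation: [2.966, 1.035, 0.002]
force: [-0.1, -0.7, -0.0]
opening: 0.0436
```

Run:
```python
from h import *
s=read_state();print(s["t"],s["tool_pos"],s["force"],s["opening"])
```

```text
4.95 [0.5581 0.2313 0.0109] [-0.0761 -0.7179 -0.0203] 0.04364141731070262
```

Emit:
jog_arm(
  motion=[0.3,0,0,-0.05,0,0,0,0.3,0,0,-0.12,0,0,0,0.3,0,0,-0.2,0,0,0,0.3,0,0,-0.3,0,0,0,0.3,0,0,-0.4,0,0,0,0.3,0,0,-0.5,0,0,0,0.3,0,0,-0.5,0,0,0],
)

```text
t: 5.65
tool_pos: [0.5612, 0.2325, 0.2704]
orientation: [2.965, 1.034, 0.024]
force: [0.5, 0.7, -2.0]
opening: 0.0434
```

Run:
```python
from h import *
s=read_state();print(s["t"],s["tool_pos"],s["force"],s["opening"],s["q"])
c=cam("wrist");cv2.imwrite("pics/w5.png",c["frame"][:,:,::-1])
print(goto([.43,.03,.29],vertR(80)));print(goto(cpt([0,0,.17]),toolR(120)))
```

```text
5.65 [0.5612 0.2325 0.2704] [ 0.5045  0.6587 -2.0138] 0.043424532326623 [ 0.3086  0.1193  1.4067 -0.0004  1.6004  1.2081]
[-0.4543  0.155  -0.0519  0.0044 -0.0046 -0.4616]
[-0.743   0.4958  0.0984 -0.2912  0.0683 -0.9493]
```

View pics/w5.png

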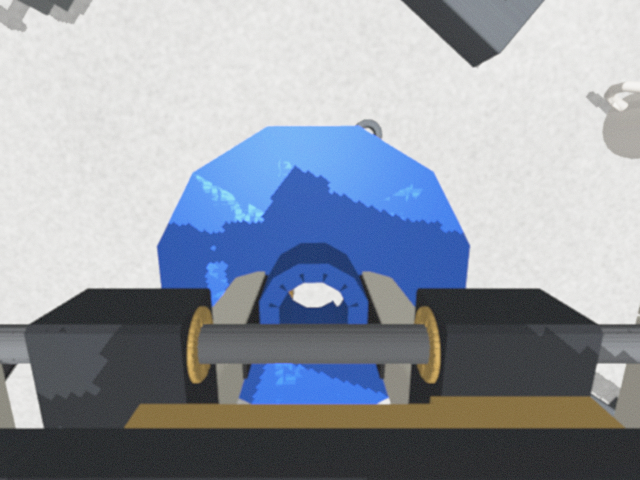

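Emit:
jog_arm(
  motion=[0.3,-0.45,0.155,-0.05,0,0,-0.46,0.3,-0.45,0.155,-0.05,0,0,-0.46,0.3,-0.45,0.155,-0.05,0,0,-0.46,0.3,-0.45,0.155,-0.05,0,0,-0.46,0.3,-0.45,0.155,-0.05,0,0,-0.46,0.3,-0.45,0.155,-0.05,0,0,-0.46,0.3,-0.45,0.155,-0.05,0,0,-0.46],
)

```text
t: 6.4
tool_pos: [0.4308, 0.0308, 0.2873]
orientation: [2.411, 2.01, 0.012]
force: [0.5, 0.4, -4.1]
opening: 0.0436
```

Run:
```python
from h import *
s=read_state();print(s["t"],s["tool_pos"],s["q"])
print(goto(cpt([0,0,.17]),toolR(120)),cpt([0,0,.17]))
```

```text
6.4 [0.4308 0.0308 0.2873] [-0.0506 -0.3622  1.8195  0.0034  1.6771  0.1305]
[-0.4434  0.0653  0.1446 -0.2779 -0.0365 -0.4996] [ 0.4237 -0.193   0.2142]
```

Emit:
jog_arm(
  motion=[0.3,-0.44,0.065,0.0,-0.28,-0.036,-0.5,0.3,-0.44,0.065,0.0,-0.28,-0.036,-0.5,0.3,-0.44,0.065,0.0,-0.28,-0.036,-0.5,0.3,-0.44,0.065,0.05,-0.28,-0.036,-0.5,0.3,-0.44,0.065,0.1,-0.28,-0.036,-0.5,0.3,-0.44,0.065,0.144,-0.28,-0.036,-0.5,0.3,-0.44,0.065,0.144,-0.28,-0.036,-0.5,0.3,-0.44,0.065,0.144,-0.28,-0.036,-0.5],
)

```text
t: 7.2
tool_pos: [0.4221, -0.1904, 0.2092]
orientation: [1.266, 2.45, 0.338]
force: [-0.9, -0.2, -2.8]
opening: 0.0436
```

Run:
```python
from h import *
s=read_state();print(s["t"],tocase(s["tool_pos"]),s["q"],s["force"],s["wrist_torque"],s["opening"])
print(goto(cpt([0,0,.13]),toolR(120)))
for n in ["top","side","wrist"]:
    c=cam(n)
    if n=="top": crop(c,320,140,480,300,4,"top6.png")
    elif n=="side":crop(c,280,80,420,230,4,"side6.png")
    else: cv2.imwrite("pics/w6.png",c["frame"][:,:,::-1])
```

```text
7.2 [-0.0034  0.0027  0.166 ] [-0.8209 -0.6446  2.2159  0.3577  1.3148 -1.4843] [-0.911  -0.2425 -2.8063] [-0.0161  0.3554  0.0494] 0.04356796008856042
[-0.0085  0.0029  0.072   0.0022 -0.0038 -0.0006]
```

View pics/side6.png

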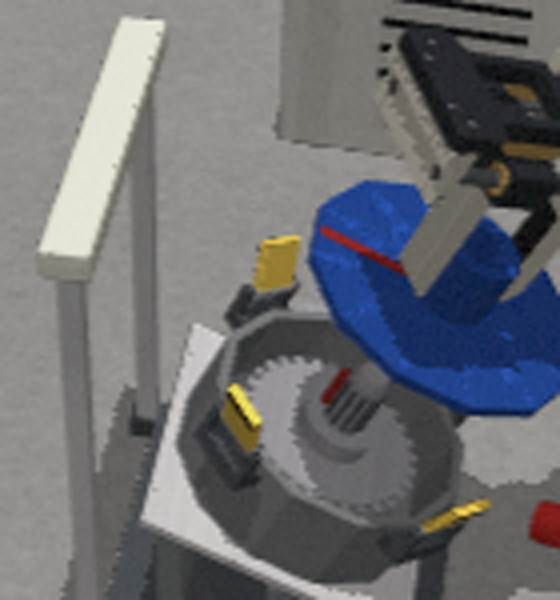

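View pics/top6.png

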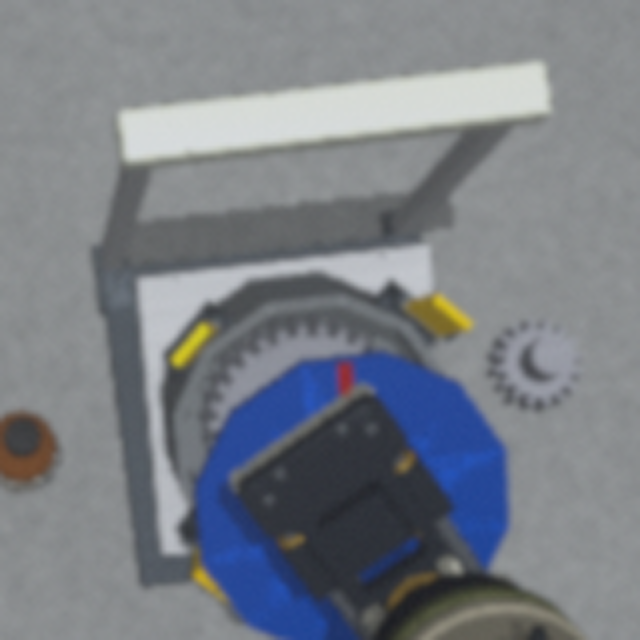

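View pics/w6.png

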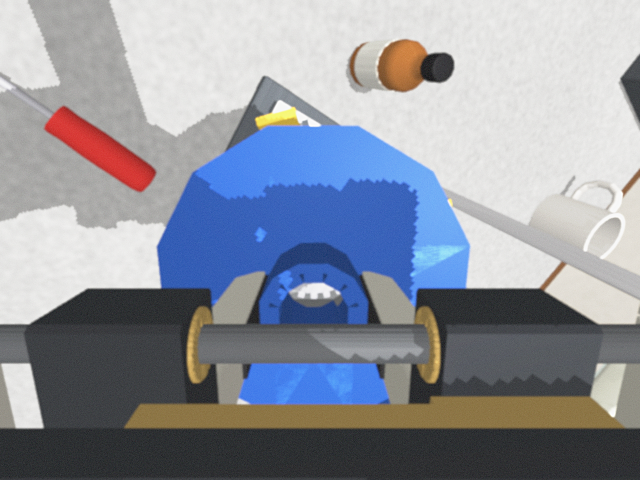

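Emit:
jog_arm(
  motion=[0.3,-0.0085,0.003,0.07,0.002,-0.004,0,0.3,-0.0085,0.003,0.07,0.002,-0.004,0,0.3,-0.0085,0.003,0.07,0.002,-0.004,0,0.3,-0.0085,0.003,0.07,0.002,-0.004,0],
)

```text
t: 7.75
tool_pos: [0.4421, -0.1915, 0.1836]
orientation: [1.269, 2.443, 0.327]
force: [-0.6, 0.1, -2.2]
opening: 0.0438
```

```bash
cat > st.py <<'E'
from h import *
import sys
z=float(sys.argv[1]);a=float(sys.argv[2]) if len(sys.argv)>2 else 120
s=read_state();o,Rc=case();Rt=R.from_rotvec(s["orientation"]).as_matrix()
print(s["t"],"case pos mm",tocase(s["tool_pos"])*1e3,"F case",Rc.T@s["force"],"tq case",Rc.T@s["wrist_torque"],"open",s["opening"])
print(goto(cpt([0,0,z]),toolR(a)))
E
python3 st.py .105
```

```text
7.75 case pos mm [  3.7971  -0.1561 134.48  ] F case [-1.4869  0.1269 -1.7795] tq case [-0.0222  0.3819 -0.0256] open 0.04381709717723255
[ 0.0043 -0.0064  0.0589 -0.0003  0.0023 -0.0018]
```

Emit:
jog_arm(
  motion=[0.3,0.004,-0.006,0.03,0,0.002,-0.002,0.3,0.004,-0.006,0.045,0,0.002,-0.002,0.3,0.004,-0.006,0.045,0,0.002,-0.002,0.3,0.004,-0.006,0.045,0,0.002,-0.002],
)

```text
t: 8.15
tool_pos: [0.4484, -0.1908, 0.1623]
orientation: [1.266, 2.447, 0.329]
force: [0.6, -0.9, -2.9]
opening: 0.0437
```

```bash
python3 st.py .1;python3 - <<'E'
from h import *
for n in ["top","side"]:
    c=cam(n)
    if n=="top": crop(c,320,140,480,300,4,"top7.png")
    elif n=="side":crop(c,280,80,420,230,4,"side7.png")
E
```

```text
8.15 case pos mm [  0.6052  -0.0578 112.4793] F case [-0.7942 -0.9602 -2.8626] tq case [0.0002 0.3911 0.0322] open 0.04374491876752308
[ 0.0007 -0.001   0.025  -0.0002  0.0005  0.0002]
```

View pics/side7.png

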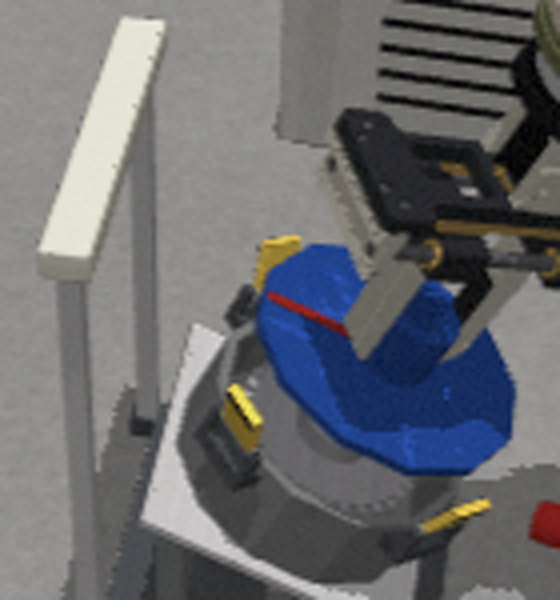

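View pics/top7.png

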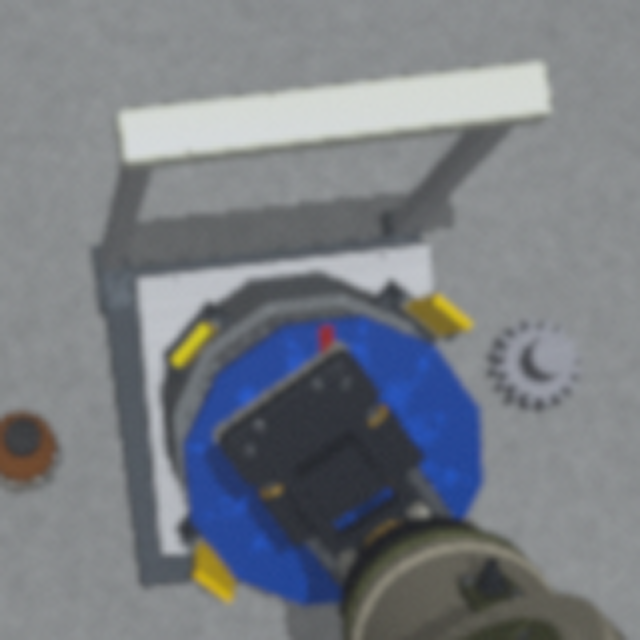

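Emit:
jog_arm(
  motion=[0.3,0.001,-0.001,0.015,0,0,0,0.3,0.001,-0.001,0.03,0,0,0,0.3,0.001,-0.001,0.03,0,0,0],
)

```text
t: 8.55
tool_pos: [0.4538, -0.1897, 0.1471]
orientation: [1.266, 2.448, 0.329]
force: [-0.6, -0.7, -4.0]
opening: 0.044
```

```bash
python3 st.py .09
```

```text
8.55 case pos mm [-0.8562  0.5144 96.3781] F case [-2.2919 -0.6728 -3.3152] tq case [0.0293 0.3485 0.0016] open 0.04403254432408882
[-0.0018  0.001   0.0128 -0.0004 -0.0004 -0.0001]
```

Emit:
jog_arm(
  motion=[0.3,-0.002,0.001,0.008,0,0,0,0.3,-0.002,0.001,0.016,0,0,0,0.3,-0.002,0.001,0.02,0,0,0],
)

```text
t: 8.85
tool_pos: [0.4589, -0.1897, 0.1378]
orientation: [1.267, 2.449, 0.33]
force: [0.2, 0.4, -3.8]
opening: 0.0436
```

```bash
python3 st.py .08
```

```text
8.85 case pos mm [-0.1781  0.0831 85.8253] F case [-1.3901  0.3658 -3.5696] tq case [-0.0072  0.3439  0.0531] open 0.04357747536823433
[-0.0003  0.0002  0.0117 -0.0005 -0.0008 -0.0001]
```

Emit:
jog_arm(
  motion=[0.3,0,0,0.01,0,-0.001,0,0.3,0,0,0.02,0,-0.001,0,0.3,0,0,0.028,0,-0.001,0,0.3,0,0,0.03,0,-0.001,0],
)

```text
t: 9.25
tool_pos: [0.4651, -0.1887, 0.1235]
orientation: [1.267, 2.448, 0.329]
force: [-0.2, 0.1, -3.3]
opening: 0.0436
```

```bash
python3 st.py .065
```

```text
9.25 case pos mm [-0.5964  0.4107 70.1715] F case [-1.6085  0.1466 -2.9262] tq case [-0.0404  0.3793  0.0453] open 0.04364801076255486
[-0.0013  0.0006  0.0103 -0.0007 -0.0004 -0.0003]
```

Emit:
jog_arm(
  motion=[0.3,-0.001,0.0005,0.005,0,0,0,0.3,-0.001,0.0005,0.01,0,0,0,0.3,-0.001,0.0005,0.01,0,0,0],
)

```text
t: 9.55
tool_pos: [0.4678, -0.189, 0.1194]
orientation: [1.267, 2.448, 0.329]
force: [-5.5, 0.8, -0.0]
opening: 0.0435
```

```bash
python3 st.py .063
```

```text
9.55 case pos mm [ 0.0704 -0.0419 65.377 ] F case [-4.8885  1.2702  2.2428] tq case [0.2135 0.5872 0.0451] open 0.04354711454487826
[ 0.0001 -0.0001  0.0048 -0.0007 -0.0003 -0.0001]
```

Emit:
jog_arm(
  motion=[0.3,0,0,0.004,0,0,0,0.3,0,0,0.006,0,0,0,0.3,0,0,0.006,0,0,0],
)

```text
t: 9.85
tool_pos: [0.4683, -0.1894, 0.1191]
orientation: [1.264, 2.451, 0.326]
force: [-37.4, 7.7, 32.4]
opening: 0.044
```

```bash
python3 st.py .065
```

```text
9.85 case pos mm [ 0.4051 -0.5692 64.907 ] F case [-19.3894  11.132   44.8371] tq case [ 1.7506  3.3436 -0.016 ] open 0.043978769309876924
[ 0.0014 -0.0001 -0.0002 -0.0018 -0.0007  0.0014]
```

Hard contact at the right height: seated. Release and back off.

Emit:
jog_arm(
  motion=[0.3,0,0,-0.003,0,0,0,0.75,0,0,-0.003,0,0,0,0.75,0,0,-0.003,0,0,0,0.75,0,0,-0.003,0,0,0,0.75,0,0,-0.003,0,0,0],
)

```text
t: 10.35
tool_pos: [0.4678, -0.1895, 0.1204]
orientation: [1.264, 2.451, 0.327]
force: [-0.2, -0.4, 0.6]
opening: 0.0682
```

```bash
python3 st.py .17
```

```text
10.35 case pos mm [ 0.5296 -0.541  66.2988] F case [ 0.0363 -0.4248  0.689 ] tq case [-0.0319  0.0712  0.0152] open 0.06821703422183908
[ 0.0017 -0.0009 -0.2074 -0.0016 -0.0007  0.0014]
```

Emit:
jog_arm(
  motion=[0.75,0,0,-0.06,0,0,0,0.75,0,0,-0.13,0,0,0,0.3,0,0,-0.21,0,0,0,0,0,0,-0.24,0,0,0,0,0,0,-0.24,0,0,0],
)

```text
t: 10.85
tool_pos: [0.4183, -0.1954, 0.2325]
orientation: [1.262, 2.446, 0.324]
force: [0.0, -0.4, 0.2]
opening: 0.0502
```

```bash
python3 st.py .17;python3 - <<'E'
from h import *
print(read_state()["q"])
for n in ["wrist","side","top"]:
    c=cam(n)
    if n=="top": crop(c,320,140,480,300,4,"top8.png")
    elif n=="side":crop(c,280,80,420,230,4,"side8.png")
    else: cv2.imwrite("pics/w8.png",c["frame"][:,:,::-1]);np.save("w8.npy",c["W"])
E
```

```text
10.85 case pos mm [  2.7089  -1.8809 188.9405] F case [ 0.0824 -0.385   0.1882] tq case [-0.071   0.0549  0.0104] open 0.0501805589165656
[ 0.0061 -0.0027  0.0379 -0.0011  0.0028  0.002 ]
[-0.8321 -0.6633  2.1852  0.3502  1.3551 -1.48  ]
```

View pics/side8.png

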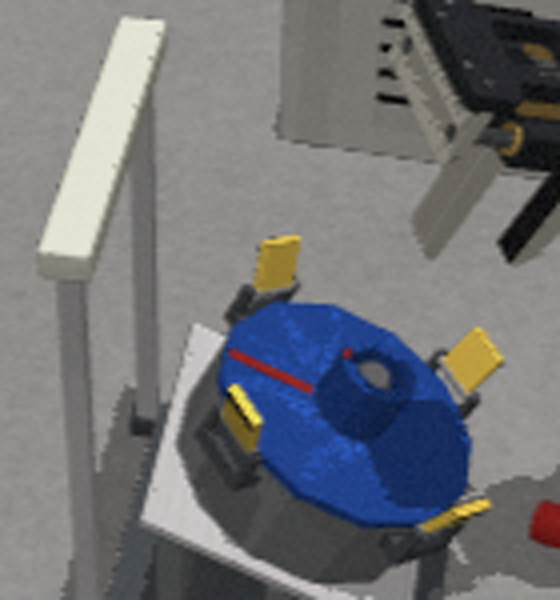

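View pics/w8.png

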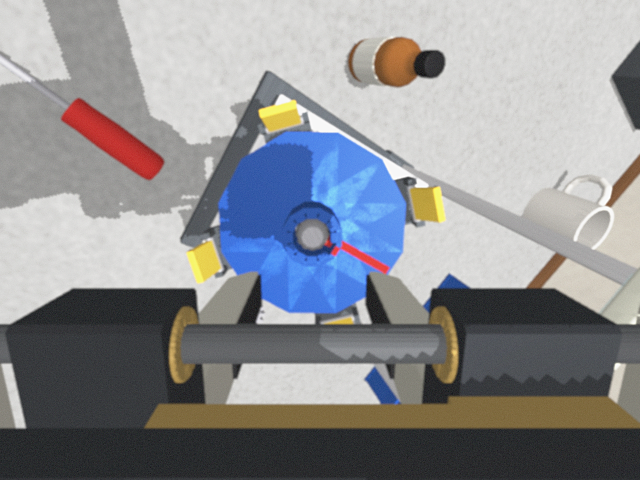

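View pics/top8.png

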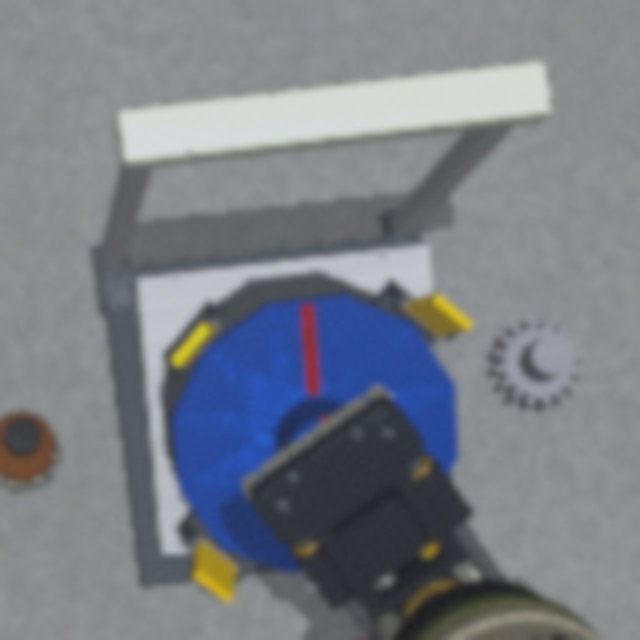

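```bash
cat > clip.py <<'E'
from h import *
import sys
def ctr(k,r,z):
    phi=np.radians(45+90*(k-1));c,s_=np.cos(phi),np.sin(phi)
    return np.array([r*c+np.sign(c)*.0075,r*s_+np.sign(s_)*.0175,z])
if __name__=="__main__":
    k=int(sys.argv[1]);s=read_state();o,Rc=case()
    p=tocase(s["tool_pos"]);e=ctr(k,0,0);phi=np.radians(45+90*(k-1))
    print(s["t"],"pos",p*1e3,"corner r",1e3*(p-e)[:2]@[np.cos(phi),np.sin(phi)],"F",Rc.T@s["force"],"open",s["opening"])
    for w in sys.argv[2:]:
        r,z=[float(v)/1e3 for v in w.split(",")]
        print(w,list(goto(cpt(ctr(k,r,z)),toolR(0),s)))
E
python3 - <<'E'
from h import *
s=read_state()
print(goto(cpt([.03,.03,.19]),toolR(60)))
t=cam("top");d=cam("side")
print("oil base", onz(d,347,271,.0)," pinion top",tocase(onz(t,453,231,.045)),"oil top",onz(t,326,249,.115),tocase(onz(t,326,249,.115)))
E
```

```text
[ 0.0221  0.0819 -0.0103 -0.0025 -0.0006  0.6676]
oil base [ 0.4743 -0.0231  0.    ]  pinion top [ 0.0011 -0.144  -0.0172] oil top [ 0.4751 -0.0343  0.115 ] [0.0178 0.1533 0.0523]
```

Emit:
jog_arm(
  motion=[0,0.02,0.08,-0.01,0,0,0.67,0,0.02,0.08,-0.01,0,0,0.67,0,0.02,0.08,-0.01,0,0,0.67,0,0.02,0.08,-0.01,0,0,0.67,0,0.02,0.08,-0.01,0,0,0.67,0,0.02,0.08,-0.01,0,0,0.67,0,0.02,0.08,-0.01,0,0,0.67],
)

```text
t: 11.8
tool_pos: [0.4392, -0.1618, 0.2426]
orientation: [2.417, 1.587, 0.56]
force: [-0.8, -0.6, -0.4]
opening: 0.0006
```

```bash
python3 clip.py 1 112,150
```

```text
11.8 pos [ 28.6388  29.6797 187.9974] corner r 23.559739411876325 F [-0.9325 -0.4923 -0.0156] open 0.0005909314568457064
112,150 [np.float64(0.1733), np.float64(0.0378), np.float64(0.0758), np.float64(-0.0045), np.float64(0.0023), np.float64(0.6803)]
```

Emit:
jog_arm(
  motion=[0,0.17,0.04,0.075,0,0,0.68,0,0.17,0.04,0.075,0,0,0.68,0,0.17,0.04,0.075,0,0,0.68,0,0.17,0.04,0.075,0,0,0.68,0,0.17,0.04,0.075,0,0,0.68,0,0.17,0.04,0.075,0,0,0.68,0,0.17,0.04,0.075,0,0,0.68,0,0.17,0.04,0.075,0,0,0.68],
)

```text
t: 12.6
tool_pos: [0.5012, -0.09, 0.2312]
orientation: [-3.042, -0.134, -0.66]
force: [-0.8, -1.0, 0.0]
opening: 0.0006
```

```bash
python3 clip.py 1 112,110
python3 - <<'E'
from h import *
c=cam("side");crop(c,280,40,420,190,4,"side9.png")
c=cam("wrist");cv2.imwrite("pics/w9.png",c["frame"][:,:,::-1]);print(read_state()["q"])
E
```

```text
12.6 pos [ 85.7641  95.439  148.8073] corner r 110.4522052180721 F [-0.8336 -0.8855  0.3914] open 0.0005910401084590465
112,110 [np.float64(0.0025), np.float64(-0.0021), np.float64(0.0776), np.float64(-0.0036), np.float64(0.0056), np.float64(-0.0034)]
[-0.4415 -0.5601  2.1207  0.2321  1.2186  0.9963]
```

View pics/side9.png

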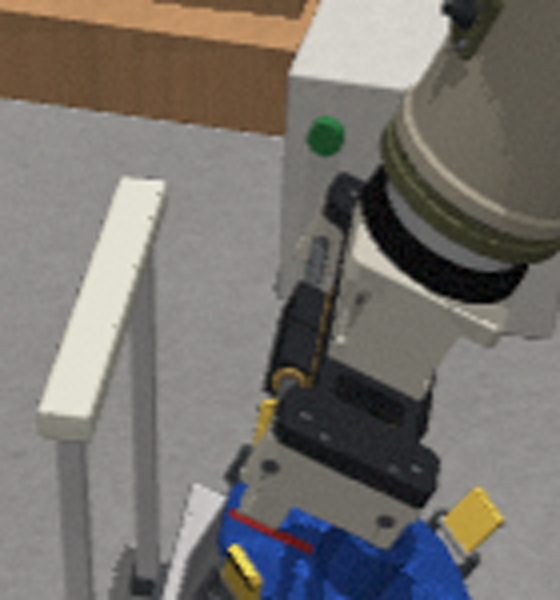

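View pics/w9.png

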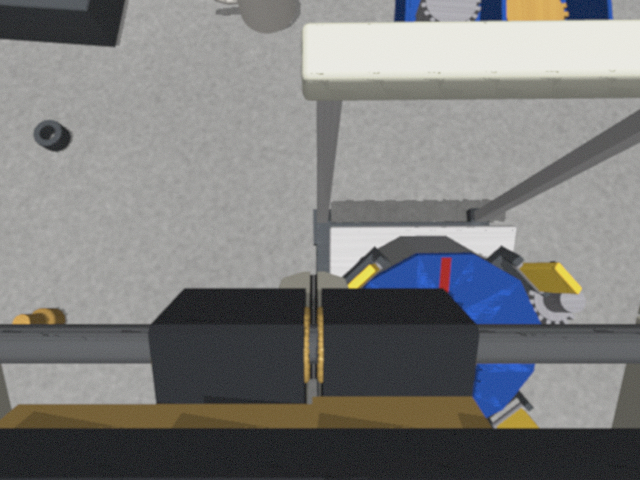

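```bash
python3 clip.py 1 112,78 96,78 84,80
```

```text
12.7 pos [ 85.8569  95.305  148.9851] corner r 110.42310129606676 F [-0.489  -0.7792  0.5915] open 0.00040685134427481716
112,78 [np.float64(0.0029), np.float64(-0.002), np.float64(0.142), np.float64(-0.0035), np.float64(0.0055), np.float64(-0.0007)]
96,78 [np.float64(-0.0197), np.float64(0.0206), np.float64(0.142), np.float64(-0.0035), np.float64(0.0055), np.float64(-0.0007)]
84,80 [np.float64(-0.0367), np.float64(0.0376), np.float64(0.1381), np.float64(-0.0035), np.float64(0.0055), np.float64(-0.0007)]
```

Emit:
jog_arm(
  motion=[0,0.003,-0.002,0.06,-0.004,0.006,-0.003,0,0.003,-0.002,0.14,-0.004,0.006,-0.003,0,0.003,-0.002,0.14,-0.004,0.006,-0.003,0,0.003,-0.002,0.14,-0.004,0.006,-0.003],
)

```text
t: 13.1
tool_pos: [0.5303, -0.0852, 0.1669]
orientation: [-3.045, -0.15, -0.671]
force: [-0.6, 0.4, 0.6]
opening: 0.0006
```

```bash
python3 clip.py 1 112,78 98,78 84,80 74,81 66,82
python3 - <<'E'
from h import *
c=cam("side");crop(c,280,80,420,230,4,"side10.png")
c=cam("wrist");crop(c,160,200,480,480,2,"w10.png")
E
```

```text
13.1 pos [85.2696 97.5438 78.0539] corner r 111.59095089113852 F [-0.2682  0.4332  0.8256] open 0.0005951057937059917
112,78 [np.float64(0.0028), np.float64(0.0017), np.float64(0.0001), np.float64(-0.0008), np.float64(0.0016), np.float64(0.0035)]
98,78 [np.float64(-0.0171), np.float64(0.0214), np.float64(0.0001), np.float64(-0.0008), np.float64(0.0016), np.float64(0.0035)]
84,80 [np.float64(-0.037), np.float64(0.0411), np.float64(-0.0039), np.float64(-0.0008), np.float64(0.0016), np.float64(0.0035)]
74,81 [np.float64(-0.0512), np.float64(0.0551), np.float64(-0.0058), np.float64(-0.0008), np.float64(0.0016), np.float64(0.0035)]
66,82 [np.float64(-0.0626), np.float64(0.0664), np.float64(-0.0078), np.float64(-0.0008), np.float64(0.0016), np.float64(0.0035)]
```

View pics/side10.png

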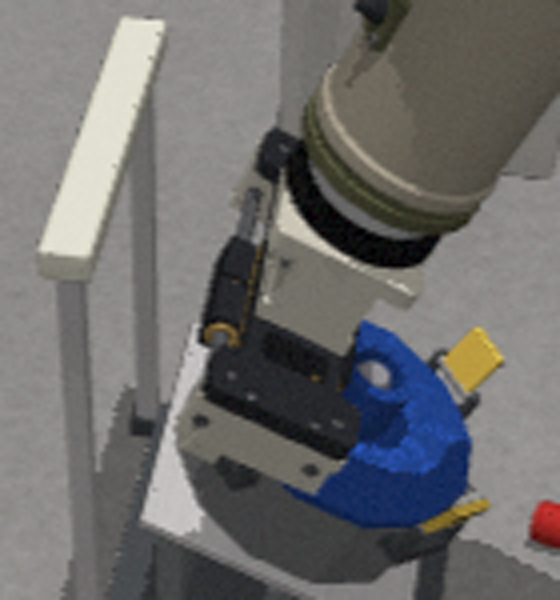

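View pics/w10.png

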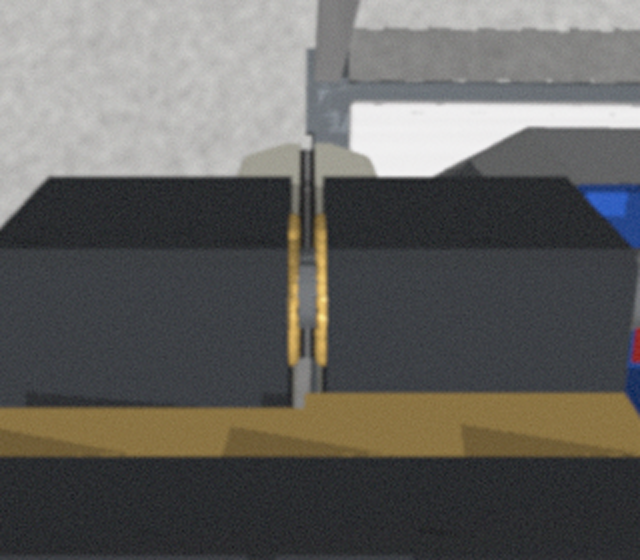

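Emit:
jog_arm(
  motion=[0,-0.017,0.021,0,0,0,0.003,0,-0.037,0.041,-0.004,0,0,0.003,0,-0.051,0.055,-0.006,0,0,0.003,0,-0.063,0.066,-0.008,0,0,0.003,0,-0.063,0.066,-0.008,0,0,0.003],
)

```text
t: 13.7
tool_pos: [0.5049, -0.1231, 0.1617]
orientation: [-3.046, -0.14, -0.682]
force: [-0.3, -0.4, 1.9]
opening: 0.0003
```

```bash
python3 clip.py 1 62,78 58,73 50,69 50,67
```

```text
13.7 pos [57.0124 62.1385 85.4756] corner r 66.5747315497072 F [ 0.5044 -0.3649  1.9027] open 0.0003180081651668024
62,78 [np.float64(-0.0114), np.float64(0.0015), np.float64(0.0149), np.float64(0.002), np.float64(-0.0026), np.float64(0.0001)]
58,73 [np.float64(-0.0171), np.float64(0.0072), np.float64(0.0249), np.float64(0.002), np.float64(-0.0026), np.float64(0.0001)]
50,69 [np.float64(-0.0284), np.float64(0.0185), np.float64(0.0329), np.float64(0.002), np.float64(-0.0026), np.float64(0.0001)]
50,67 [np.float64(-0.0285), np.float64(0.0184), np.float64(0.0369), np.float64(0.002), np.float64(-0.0026), np.float64(0.0001)]
```

Emit:
jog_arm(
  motion=[0,-0.0114,0.0015,0.015,0.002,-0.003,0,0,-0.017,0.007,0.025,0.002,-0.003,0,0,-0.028,0.018,0.031,0.002,-0.003,0,0,-0.028,0.018,0.033,0.002,-0.003,0],
)

```text
t: 14.1
tool_pos: [0.4992, -0.1327, 0.1392]
orientation: [-3.045, -0.141, -0.67]
force: [-1.4, -1.7, 1.0]
opening: 0.0006
```

```bash
python3 clip.py 1 50,68 50,67 50,66
```

```text
14.1 pos [41.477  53.0395 67.8522] corner r 49.15561013154244 F [-1.0326 -1.5754  1.5482] open 0.0005895545920584878
50,68 [np.float64(0.0028), np.float64(0.0004), np.float64(-0.0003), np.float64(-0.0005), np.float64(0.0019), np.float64(-0.0002)]
50,67 [np.float64(0.0028), np.float64(0.0004), np.float64(0.0017), np.float64(-0.0005), np.float64(0.0019), np.float64(-0.0002)]
50,66 [np.float64(0.0028), np.float64(0.0004), np.float64(0.0037), np.float64(-0.0005), np.float64(0.0019), np.float64(-0.0002)]
```

Press 1.5 mm more, watching force.

Emit:
jog_arm(
  motion=[0,0.003,0,0.003,0,0,0,0,0.003,0,0.004,0,0,0],
)

```text
t: 14.3
tool_pos: [0.5, -0.1328, 0.1383]
orientation: [-3.046, -0.142, -0.664]
force: [-30.9, 1.1, 26.2]
opening: 0.0004
```

```bash
python3 clip.py 1 50,66 55,100 60,125
```

```text
14.3 pos [41.9041 52.9331 66.7399] corner r 49.38233804568987 F [-16.6876   3.8975  36.7266] open 0.0003960074676464814
50,66 [np.float64(0.0019), np.float64(0.0002), np.float64(0.0015), np.float64(-0.0008), np.float64(0.0043), np.float64(0.0004)]
55,100 [np.float64(0.0085), np.float64(-0.007), np.float64(-0.0666), np.float64(-0.0008), np.float64(0.0043), np.float64(0.0004)]
60,125 [np.float64(0.0153), np.float64(-0.0141), np.float64(-0.1166), np.float64(-0.0008), np.float64(0.0043), np.float64(0.0004)]
```

Emit:
jog_arm(
  motion=[0,0,0,-0.03,0,0,0,0,0,0,-0.12,0,0,0,0,0,0,-0.12,0,0,0],
)

```text
t: 14.6
tool_pos: [0.4763, -0.1365, 0.1984]
orientation: [-3.048, -0.143, -0.674]
force: [0.6, -0.1, 0.8]
opening: 0.0002
```

```bash
python3 clip.py 2 112,120 112,78
python3 - <<'E'
from h import *
c=cam("wrist");cv2.imwrite("pics/w11.png",c["frame"][:,:,::-1]);print(read_state()["q"])
E
```

```text
14.6 pos [ 45.6061  51.4296 131.3531] corner r -13.55983811827134 F [ 0.8478 -0.1397  0.4399] open 0.00022892850076889173
112,120 [np.float64(-0.2644), np.float64(-0.0912), np.float64(0.0228), np.float64(0.0018), np.float64(0.0008), np.float64(0.0014)]
112,78 [np.float64(-0.2643), np.float64(-0.0914), np.float64(0.1068), np.float64(0.0018), np.float64(0.0008), np.float64(0.0014)]
[-0.5868 -0.578   2.1978  0.2866  1.1894  0.8281]
```

View pics/w11.png

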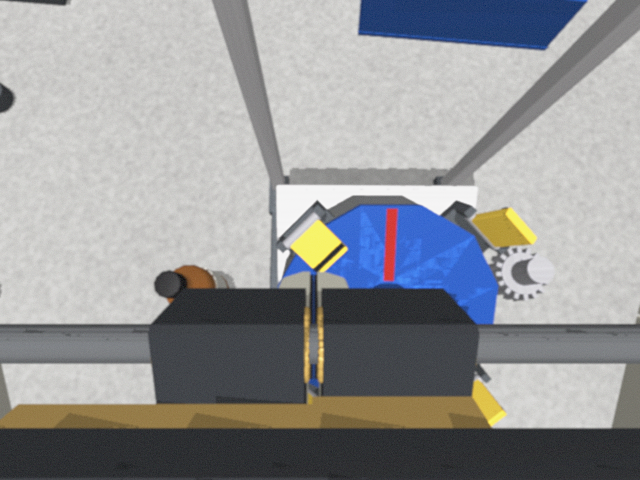

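Emit:
jog_arm(
  motion=[0,-0.264,-0.091,0.01,0.002,0.001,0.001,0,-0.264,-0.091,0.01,0.002,0.001,0.001,0,-0.264,-0.091,0.02,0.002,0.001,0.001,0,-0.264,-0.091,0.02,0.002,0.001,0.001,0,-0.264,-0.091,0.02,0.002,0.001,0.001],
)

```text
t: 15.15
tool_pos: [0.3819, -0.1164, 0.1266]
orientation: [-3.034, -0.144, -0.636]
force: [-0.6, 0.2, 0.6]
opening: 0.0001
```

```bash
python3 clip.py 2 112,100 112,78
python3 - <<'E'
from h import *
c=cam("side");crop(c,280,80,460,230,4,"side12.png");print(read_state()["q"])
E
```

```text
15.15 pos [-68.3401  80.0969 105.165 ] corner r 87.28315864583391 F [-0.2664  0.206   0.8253] open 0.0001319784098171063
112,100 [np.float64(-0.0365), np.float64(-0.0329), np.float64(0.0118), np.float64(-0.0124), np.float64(0.014), np.float64(-0.0011)]
112,78 [np.float64(-0.0356), np.float64(-0.0321), np.float64(0.0558), np.float64(-0.0124), np.float64(0.014), np.float64(-0.0011)]
[-0.7282 -0.8912  2.491   0.3273  1.2795  0.6936]
```

View pics/side12.png

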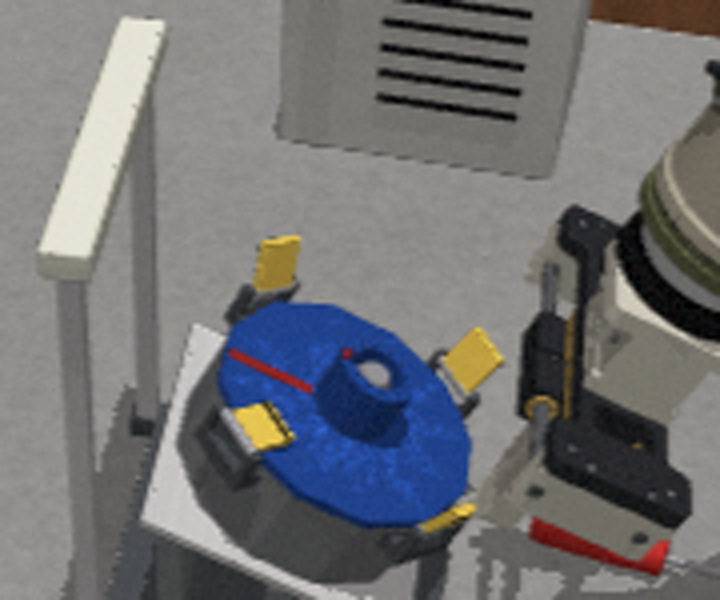

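```bash
cat > clipv.py <<'E'
from h import *
import sys
def tR(tau):
    d=json.load(open("case.json"))
    Rz=R.from_euler("ZY",[d["yaw"],-tau],degrees=True).as_matrix()
    return Rz@np.diag([1,-1,-1])
def off(k):
    phi=np.radians(45+90*(k-1));return np.array([-np.sign(np.cos(phi))*.0075, np.sign(np.sin(phi))*.0175,0])
def tcp(k,r,z,tau):
    phi=np.radians(45+90*(k-1));return cpt([r*np.cos(phi),r*np.sin(phi),z])-tR(tau)@off(k)
if __name__=="__main__":
    k=int(sys.argv[1]);tau=float(sys.argv[2]);s=read_state();o,Rc=case();Rt=R.from_rotvec(s["orientation"]).as_matrix()
    p=tocase(s["tool_pos"]+Rt@off(k));phi=np.radians(45+90*(k-1))
    rt=np.array([[np.cos(phi),np.sin(phi)],[-np.sin(phi),np.cos(phi)]])@p[:2]
    print(s["t"],"tcp",s["tool_pos"],"corner r,tang",rt*1e3,"z",p[2]*1e3,"F",Rc.T@s["force"],"q",s["q"])
    for w in sys.argv[3:]:
        r,z=[float(v)/1e3 for v in w.split(",")]
        P=tcp(k,r,z,tau);print(w,"world",P,goto(P,tR(tau),s).tolist())
E
python3 clipv.py 2 0 114,125 114,78 60,67
python3 - <<'E'
from clipv import *
print(goto([.43,-.11,.22],tR(0)))
E
```

```text
15.2 tcp [ 0.3821 -0.1164  0.127 ] corner r,tang [86.9836 -1.5416] z 105.00484730264793 F [0.1543 0.2438 0.4011] q [-0.7282 -0.8912  2.491   0.3273  1.2795  0.6936]
114,125 world [ 0.3533 -0.101   0.1393] [-0.04, -0.0368, -0.0438, -0.0121, -0.2641, 0.0021]
114,78 world [ 0.3731 -0.0992  0.0968] [-0.038, -0.035, 0.0502, -0.0121, -0.2641, 0.0021]
60,67 world [ 0.4157 -0.1336  0.1029] [0.0389, 0.0416, 0.0691, -0.0121, -0.2641, 0.0021]
[ 0.1633 -0.0066 -0.1311 -0.0121 -0.2641  0.0021]
```

Emit:
jog_arm(
  motion=[0,0.05,-0.007,-0.13,0,0,0,0,0.16,-0.007,-0.13,-0.012,-0.26,0,0,0.16,-0.007,-0.13,-0.012,-0.26,0,0,0.16,-0.007,-0.13,-0.012,-0.26,0,0,0.16,-0.007,-0.13,-0.012,-0.26,0],
)

```text
t: 15.7
tool_pos: [0.4318, -0.1091, 0.2203]
orientation: [3.135, 0.154, 0.007]
force: [-0.2, 0.6, -0.1]
opening: 0.0004
```

```bash
python3 clipv.py 2 0 114,105
python3 - <<'E'
from clipv import *
P=tcp(2,.116,.078,0);P[2]=.16;print(P,goto(P,tR(0)))
E
```

```text
15.7 tcp [ 0.4318 -0.1091  0.2203] corner r,tang [ 29.3467 -63.027 ] z 165.7013907787249 F [-0.179   0.6184 -0.0608] q [-0.3621 -0.3074  1.8973 -0.0008  1.5465  1.1109]
114,105 world [ 0.3617 -0.1002  0.1212] [-0.1385, -0.032, 0.1974, 0.0019, -0.0027, 0.0034]
[ 0.3717 -0.0979  0.16  ] [-0.1179 -0.0345  0.12    0.0019 -0.0027  0.0034]
```

Emit:
jog_arm(
  motion=[0,-0.118,-0.0345,0.08,0.002,-0.003,0.003,0,-0.118,-0.0345,0.12,0.002,-0.003,0.003,0,-0.118,-0.0345,0.12,0.002,-0.003,0.003,0,-0.118,-0.0345,0.12,0.002,-0.003,0.003],
)

```text
t: 16.1
tool_pos: [0.3723, -0.0976, 0.1608]
orientation: [3.138, 0.147, 0.001]
force: [0.7, -0.5, 1.2]
opening: 0.0006
```

```bash
python3 clipv.py 2 0 116,78
python3 - <<'E'
from h import *
c=cam("side");crop(c,280,80,460,230,4,"side13.png")
c=cam("wrist");cv2.imwrite("pics/w13.png",c["frame"][:,:,::-1])
E
```

```text
16.1 tcp [ 0.3723 -0.0976  0.1608] corner r,tang [ 96.4043 -19.8756] z 136.2868413873913 F [ 1.1212 -0.5578  0.8478] q [-0.39   -0.4622  2.1215  0.0001  1.4816  1.0874]
116,78 world [ 0.3717 -0.0979  0.0962] [-0.0014, 0.0003, 0.1292, 0.0002, -0.0005, 0.0006]
```

View pics/side13.png

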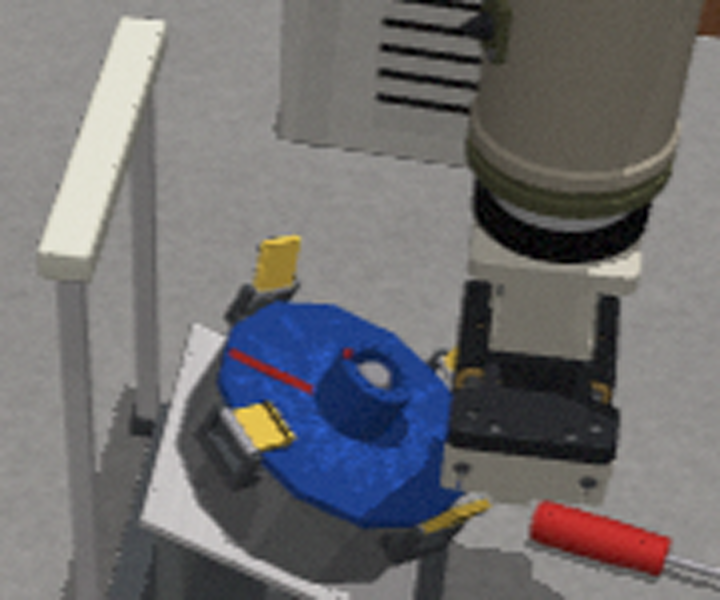

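View pics/w13.png

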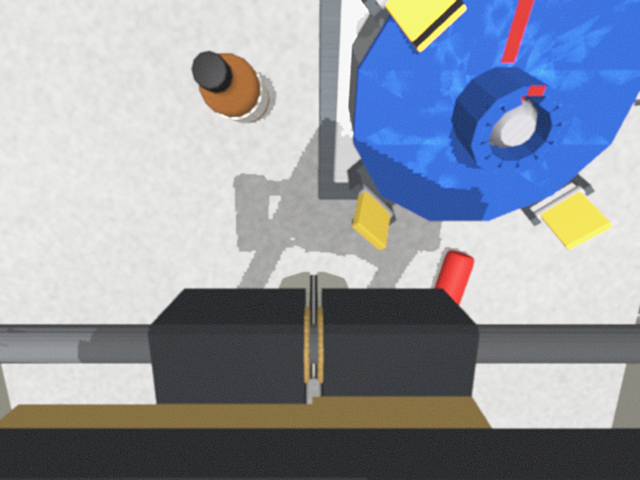

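Emit:
jog_arm(
  motion=[0,-0.001,0,0.07,0,0,0,0,-0.001,0,0.129,0,0,0,0,-0.001,0,0.129,0,0,0,0,-0.001,0,0.129,0,0,0],
)

```text
t: 16.6
tool_pos: [0.3749, -0.0992, 0.1004]
orientation: [3.135, 0.146, 0.01]
force: [-0.4, 0.2, 0.5]
opening: 0.0006
```

```bash
python3 clipv.py 2 0 98,78 84,80 74,81 66,80
python3 - <<'E'
from h import *
c=cam("side");crop(c,280,80,460,230,4,"side14.png")
E
```

```text
16.6 tcp [ 0.3749 -0.0992  0.1004] corner r,tang [111.6209  -2.129 ] z 80.66686708256736 F [-0.112   0.2712  0.5496] q [-0.3912 -0.4047  2.1929  0.0001  1.3465  1.0866]
98,78 world [ 0.3844 -0.1095  0.1015] [0.017, 0.0223, -0.0021, 0.002, -0.0039, 0.0003]
84,80 world [ 0.3934 -0.1186  0.1075] [0.0333, 0.0421, -0.0139, 0.002, -0.0039, 0.0003]
74,81 world [ 0.4    -0.1251  0.1114] [0.0453, 0.0563, -0.0216, 0.002, -0.0039, 0.0003]
66,80 world [ 0.406  -0.1302  0.1129] [0.0564, 0.0676, -0.0244, 0.002, -0.0039, 0.0003]
```

View pics/side14.png

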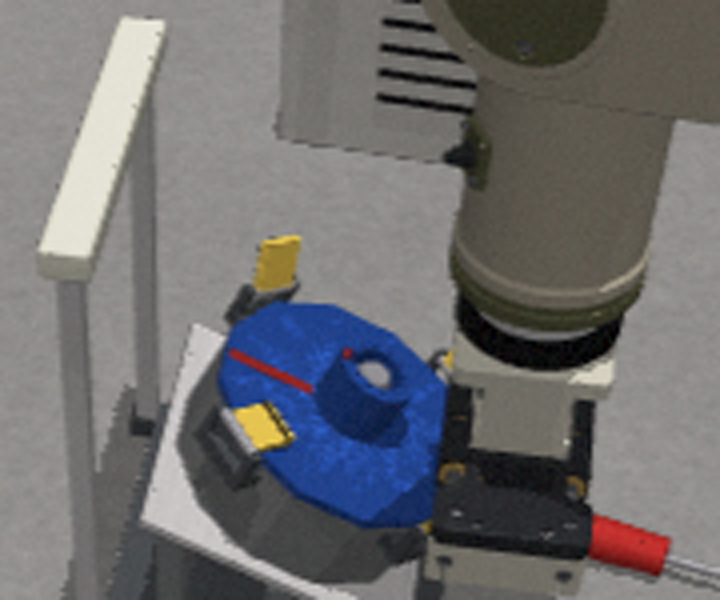

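Emit:
jog_arm(
  motion=[0,0.017,0.022,-0.002,0.002,-0.004,0,0,0.033,0.042,-0.012,0.002,-0.004,0,0,0.045,0.056,-0.02,0.002,-0.004,0,0,0.056,0.067,-0.023,0.002,-0.004,0,0,0.056,0.067,-0.023,0.002,-0.004,0],
)

```text
t: 17.15
tool_pos: [0.4077, -0.131, 0.1142]
orientation: [3.136, 0.145, 0.005]
force: [-0.8, 0.6, 0.2]
opening: 0.0004
```

```bash
python3 clipv.py 2 0 62,77 60,72 58,69 58,68
```

```text
17.15 tcp [ 0.4077 -0.131   0.1142] corner r,tang [63.8898 -0.7392] z 80.59644904679963 F [-0.6045  0.6299  0.5225] q [-0.4307 -0.2826  2.0734 -0.0001  1.347   1.0476]
62,77 world [ 0.4101 -0.1327  0.1114] [0.0045, 0.0037, 0.0057, 0.0013, -0.0021, 0.0]
60,72 world [ 0.4136 -0.1338  0.1075] [0.0113, 0.0065, 0.0136, 0.0013, -0.0021, 0.0]
58,69 world [ 0.4163 -0.1349  0.1053] [0.0163, 0.0093, 0.0179, 0.0013, -0.0021, 0.0]
58,68 world [ 0.4167 -0.1349  0.1044] [0.0172, 0.0093, 0.0197, 0.0013, -0.0021, 0.0]
```

Emit:
jog_arm(
  motion=[0,0.0045,0.004,0.006,0.001,-0.002,0,0,0.011,0.0065,0.0136,0.001,-0.002,0,0,0.016,0.009,0.018,0.001,-0.002,0,0,0.017,0.009,0.02,0.001,-0.002,0],
)

```text
t: 17.55
tool_pos: [0.4169, -0.1348, 0.104]
orientation: [3.138, 0.145, 0.001]
force: [0.1, -1.2, 3.3]
opening: 0.0005
```

```bash
python3 clipv.py 2 0 58,68 58,67 58,66
```

```text
17.55 tcp [ 0.4169 -0.1348  0.104 ] corner r,tang [58.0376 -0.053 ] z 67.571415279151 F [ 1.4125 -1.2105  3.0183] q [-0.4295 -0.2364  2.055  -0.0004  1.3224  1.0487]
58,68 world [ 0.4167 -0.1349  0.1044] [-0.0004, 0.0001, -0.0008, 0.0004, -0.0002, 0.0001]
58,67 world [ 0.4171 -0.1348  0.1035] [0.0005, 0.0001, 0.001, 0.0004, -0.0002, 0.0001]
58,66 world [ 0.4175 -0.1348  0.1026] [0.0013, 0.0001, 0.0028, 0.0004, -0.0002, 0.0001]
```

Emit:
jog_arm(
  motion=[0,0.001,0,0.003,0,0,0,0,0.001,0,0.003,0,0,0],
)

```text
t: 17.75
tool_pos: [0.4175, -0.135, 0.1033]
orientation: [3.137, 0.146, 0.0]
force: [-4.3, -0.1, 10.2]
opening: 0.0003
```

```bash
python3 clipv.py 2 0 58,66;  python3 - <<'E'
from clipv import *
print(goto([.42,-.13,.19],tR(0)));P=tcp(3,.116,.078,0);P[2]=.17;print(P,goto(P,tR(0)))
E
```

```text
17.75 tcp [ 0.4175 -0.135   0.1033] corner r,tang [57.7503 -0.058 ] z 66.63725800617634 F [ 0.4535  0.339  11.0822] q [-0.4288 -0.2338  2.0543 -0.0009  1.3203  1.0494]
58,66 world [ 0.4175 -0.1348  0.1026] [0.0002, -0.0003, 0.0013, 0.0007, -0.0002, 0.0002]
[ 0.006  -0.0092 -0.1735  0.0007 -0.0002  0.0002]
[ 0.3901 -0.2961  0.17  ] [-0.0844  0.3159 -0.1331  0.0007 -0.0002  0.0002]
```

Emit:
jog_arm(
  motion=[0,0,0,-0.08,0,0,0,0,-0.02,0.02,-0.16,0,0,0,0,-0.085,0.12,-0.16,0,0,0,0,-0.085,0.22,-0.15,0,0,0,0,-0.085,0.316,-0.133,0,0,0,0,-0.085,0.316,-0.133,0,0,0,0,-0.085,0.316,-0.133,0,0,0],
)

```text
t: 18.45
tool_pos: [0.3889, -0.2967, 0.1686]
orientation: [-3.137, -0.142, 0.003]
force: [-0.2, 0.3, -0.0]
opening: 0.0004
```

```bash
python3 clipv.py 3 0 116,78
python3 - <<'E'
from h import *
c=cam("side");crop(c,280,80,460,230,4,"side15.png")
c=cam("wrist");cv2.imwrite("pics/w15.png",c["frame"][:,:,::-1])
E
```

```text
18.45 tcp [ 0.3889 -0.2967  0.1686] corner r,tang [95.4983 21.2073] z 144.1527151277024 F [-0.1203  0.3072  0.056 ] q [-0.7562 -0.1426  1.852  -0.0005  1.4341  0.7244]
116,78 world [ 0.3901 -0.2961  0.0962] [0.0028, -0.0008, 0.1448, -0.0007, 0.001, -0.0014]
```

View pics/side15.png

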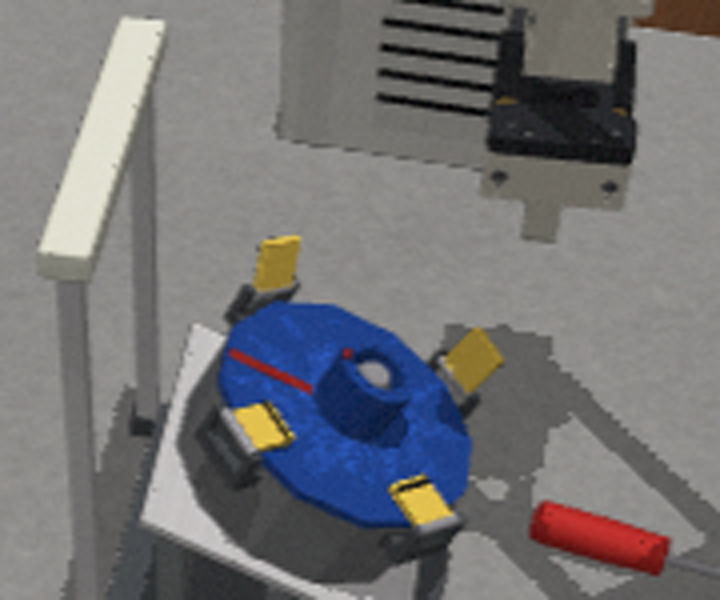

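View pics/w15.png

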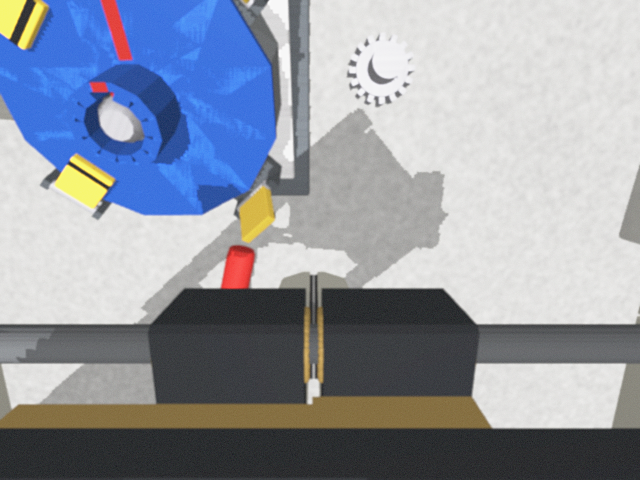

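Clips 1 and 2 are flat. On to clip 3.

Emit:
jog_arm(
  motion=[0,0.003,-0.001,0.08,0,0,0,0,0.003,-0.001,0.145,0,0,0,0,0.003,-0.001,0.145,0,0,0,0,0.003,-0.001,0.145,0,0,0],
)

```text
t: 18.95
tool_pos: [0.3911, -0.2932, 0.0975]
orientation: [-3.137, -0.148, 0.002]
force: [0.4, -0.4, 1.0]
opening: 0.0011
```

```bash
python3 clipv.py 3 0 98,78 84,80 74,81 66,80
```

```text
18.95 tcp [ 0.3911 -0.2932  0.0975] corner r,tang [112.8293  -0.826 ] z 78.67782223043407 F [ 0.7356 -0.421   0.7666] q [-0.7482 -0.0776  1.9265  0.      1.2941  0.7282]
98,78 world [ 0.4004 -0.2823  0.1015] [0.0206, -0.0198, -0.0082, -0.0007, 0.0006, 0.0012]
84,80 world [ 0.4076 -0.2717  0.1075] [0.0369, -0.0396, -0.0201, -0.0007, 0.0006, 0.0012]
74,81 world [ 0.4129 -0.2641  0.1114] [0.0489, -0.0537, -0.0279, -0.0007, 0.0006, 0.0012]
66,80 world [ 0.4179 -0.258   0.1129] [0.06, -0.065, -0.0309, -0.0007, 0.0006, 0.0012]
```

Emit:
jog_arm(
  motion=[0,0.021,-0.02,-0.008,0,0,0,0,0.037,-0.04,-0.019,0,0,0,0,0.049,-0.054,-0.027,0,0,0,0,0.06,-0.065,-0.03,0,0,0,0,0.06,-0.065,-0.03,0,0,0],
)

```text
t: 19.45
tool_pos: [0.4192, -0.2576, 0.1137]
orientation: [3.138, 0.15, 0.001]
force: [0.7, -0.0, -0.1]
opening: 0.0002
```

```bash
python3 clipv.py 3 0 62,77 60,72 58,69 58,67.5
```

```text
19.45 tcp [ 0.4192 -0.2576  0.1137] corner r,tang [64.7334  0.8263] z 80.16959505518354 F [ 0.5775 -0.0888 -0.3477] q [-0.6557 -0.0886  1.9056  0.0006  1.3239  0.8193]
62,77 world [ 0.4214 -0.2548  0.1114] [0.005, -0.0051, 0.0046, 0.0, -0.0006, 0.002]
60,72 world [ 0.4247 -0.2531  0.1075] [0.0118, -0.0079, 0.0125, 0.0, -0.0006, 0.002]
58,69 world [ 0.4271 -0.2515  0.1053] [0.0169, -0.0107, 0.0167, 0.0, -0.0006, 0.002]
58,67.5 world [ 0.4277 -0.2514  0.104 ] [0.0182, -0.0107, 0.0194, 0.0, -0.0006, 0.002]
```

Emit:
jog_arm(
  motion=[0,0.005,-0.005,0.005,0,0,0.002,0,0.012,-0.008,0.0125,0,0,0.002,0,0.017,-0.011,0.017,0,0,0.002,0,0.018,-0.011,0.019,0,0,0.002],
)

```text
t: 19.85
tool_pos: [0.4278, -0.2511, 0.1038]
orientation: [-3.138, -0.145, -0.001]
force: [-1.1, -0.5, 5.4]
opening: 0.0003
```

```bash
python3 clipv.py 3 0 58,66
```

```text
19.85 tcp [ 0.4278 -0.2511  0.1038] corner r,tang [57.8033 -0.1622] z 67.2918946180461 F [ 1.3057 -0.4175  5.388 ] q [-0.6347 -0.0662  1.9035  0.0007  1.3039  0.8433]
58,66 world [ 0.4284 -0.2513  0.1026] [0.001, 0.0005, 0.0023, -0.0001, -0.0005, 0.0]
```

Emit:
jog_arm(
  motion=[0,0.001,0,0.002,0,0,0,0,0.001,0,0.002,0,0,0],
)

```text
t: 20.05
tool_pos: [0.4282, -0.2512, 0.1034]
orientation: [-3.138, -0.145, -0.0]
force: [-4.5, 1.6, 10.3]
opening: 0.0003
```

```bash
python3 clipv.py 3 0 58,66;  python3 - <<'E'
from clipv import *
print(goto([.44,-.25,.24],tR(25)));P=cpt([.0867,-.0967,.15]);print(P,goto(P,tR(25)))
E
```

```text
20.05 tcp [ 0.4282 -0.2512  0.1034] corner r,tang [57.7846  0.061 ] z 66.7891893779479 F [ 0.4235  2.0457 11.1516] q [-0.6343 -0.0643  1.9024  0.0004  1.3035  0.8439]
58,66 world [ 0.4284 -0.2513  0.1026] [0.0003, 0.0002, 0.0016, -0.0002, -0.0002, -0.0]
[ 0.0238 -0.0004 -0.2732 -0.0002  0.2776 -0.0001]
[ 0.5193 -0.2813  0.2327] [ 0.1759  0.0765 -0.2586 -0.0002  0.2776 -0.0001]
```

Emit:
jog_arm(
  motion=[0,0,0,-0.09,0,0.0,0,0,0,0,-0.18,0,0.09,0,0,0.03,0,-0.27,0,0.18,0,0,0.09,0.04,-0.27,0,0.278,0,0,0.176,0.077,-0.265,0,0.278,0,0,0.176,0.077,-0.26,0,0.278,0,0,0.176,0.077,-0.26,0,0.278,0],
)

```text
t: 20.75
tool_pos: [0.5186, -0.281, 0.2308]
orientation: [-3.042, -0.14, -0.67]
force: [-0.2, 0.4, 0.3]
opening: 0.0008
```

```bash
python3 clip.py 4 112,78
python3 - <<'E'
from h import *
c=cam("side");crop(c,280,80,460,230,4,"side16.png")
c=cam("wrist");cv2.imwrite("pics/w16.png",c["frame"][:,:,::-1])
E
```

```text
20.75 pos [ 85.3426 -96.3888 148.5573] corner r 110.82588075150939 F [-0.0261  0.43    0.3975] open 0.0007922712949507843
112,78 [np.float64(0.0031), np.float64(0.0011), np.float64(0.1411), np.float64(-0.0023), np.float64(0.0016), np.float64(-0.001)]
```

View pics/side16.png

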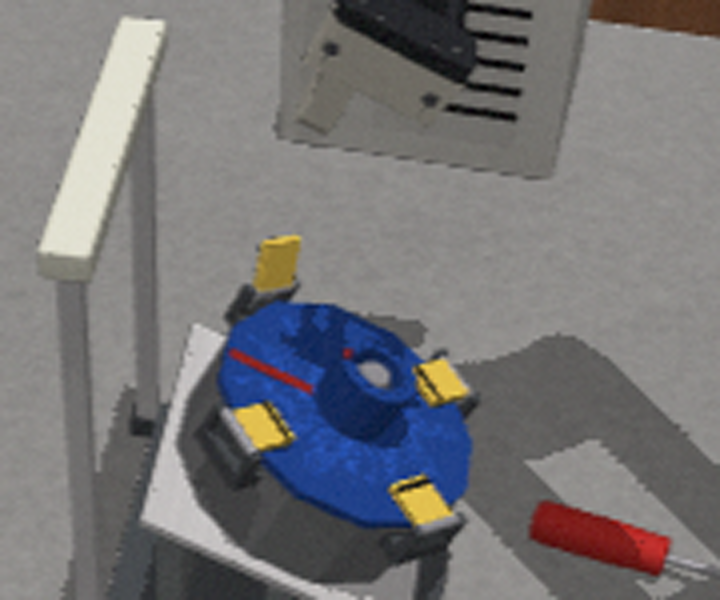

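View pics/w16.png

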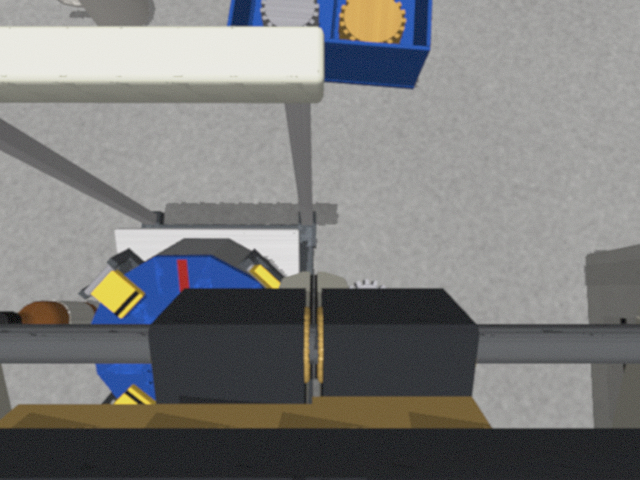

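Emit:
jog_arm(
  motion=[0,0.006,0.004,0.07,-0.002,0.002,-0.001,0,0.006,0.004,0.14,-0.002,0.002,-0.001,0,0.006,0.004,0.14,-0.002,0.002,-0.001,0,0.006,0.004,0.14,-0.002,0.002,-0.001],
)

```text
t: 21.25
tool_pos: [0.5512, -0.2793, 0.1718]
orientation: [-3.045, -0.145, -0.68]
force: [0.5, -1.6, 0.5]
opening: 0.0006
```

```bash
python3 clip.py 4 98,78 84,80 74,81 66,81
```

```text
21.25 pos [ 89.9635 -97.7267  81.3003] corner r 115.03937444289171 F [ 0.5073 -1.6302  0.334 ] open 0.0005978358492575094
98,78 [np.float64(-0.0263), np.float64(-0.0219), np.float64(0.0065), np.float64(0.0009), np.float64(-0.0019), np.float64(0.0018)]
84,80 [np.float64(-0.046), np.float64(-0.0418), np.float64(0.0024), np.float64(0.0009), np.float64(-0.0019), np.float64(0.0018)]
74,81 [np.float64(-0.0601), np.float64(-0.056), np.float64(0.0003), np.float64(0.0009), np.float64(-0.0019), np.float64(0.0018)]
66,81 [np.float64(-0.0714), np.float64(-0.0673), np.float64(0.0003), np.float64(0.0009), np.float64(-0.0019), np.float64(0.0018)]
```

Emit:
jog_arm(
  motion=[0,-0.026,-0.022,0.0065,0.001,-0.002,0.002,0,-0.046,-0.042,0.003,0.001,-0.002,0.002,0,-0.06,-0.056,0.001,0.001,-0.002,0.002,0,-0.071,-0.067,0.001,0.001,-0.002,0.002,0,-0.071,-0.067,0.001,0.001,-0.002,0.002],
)

```text
t: 21.75
tool_pos: [0.5162, -0.2491, 0.1576]
orientation: [-3.045, -0.141, -0.677]
force: [-0.3, -0.4, 1.9]
opening: 0.0007
```

```bash
python3 clip.py 4 62,78 58,73 51,69 50,68
```

```text
21.75 pos [ 54.8622 -64.385   81.9596] corner r 66.64284996875044 F [ 0.5359 -0.3729  1.8421] open 0.0007005570832496827
62,78 [np.float64(-0.0071), np.float64(-0.0061), np.float64(0.0079), np.float64(0.0008), np.float64(-0.0008), np.float64(0.0002)]
58,73 [np.float64(-0.0127), np.float64(-0.0118), np.float64(0.0179), np.float64(0.0008), np.float64(-0.0008), np.float64(0.0002)]
51,69 [np.float64(-0.0226), np.float64(-0.0217), np.float64(0.0259), np.float64(0.0008), np.float64(-0.0008), np.float64(0.0002)]
50,68 [np.float64(-0.024), np.float64(-0.0231), np.float64(0.0279), np.float64(0.0008), np.float64(-0.0008), np.float64(0.0002)]
```

Emit:
jog_arm(
  motion=[0,-0.007,-0.006,0.008,0,0,0,0,-0.0127,-0.012,0.018,0,0,0,0,-0.0226,-0.022,0.026,0,0,0,0,-0.024,-0.023,0.028,0,0,0],
)

```text
t: 22.15
tool_pos: [0.5097, -0.2374, 0.1389]
orientation: [-3.045, -0.141, -0.676]
force: [-5.4, 0.2, 8.5]
opening: 0.0001
```

```bash
python3 clip.py 4 50,67 50,66
```

```text
22.15 pos [ 42.1296 -52.1455  67.2452] corner r 48.984874354496014 F [-1.2463  0.6759  9.9632] open 0.00012735440551676398
50,67 [np.float64(0.0015), np.float64(0.0014), np.float64(0.0005), np.float64(0.0002), np.float64(-0.0003), np.float64(0.0001)]
50,66 [np.float64(0.0014), np.float64(0.0014), np.float64(0.0025), np.float64(0.0002), np.float64(-0.0003), np.float64(0.0001)]
```

Pressed at 10 N, one small further press, then retreat.

Emit:
jog_arm(
  motion=[0,0,0,0.0015,0,0,0,0,0,0,0.0015,0,0,0],
)

```text
t: 22.35
tool_pos: [0.5098, -0.2374, 0.1388]
orientation: [-3.045, -0.142, -0.675]
force: [-9.3, 1.9, 12.6]
opening: 0.0005
```

Emit:
jog_arm(
  motion=[0,0,0,-0.08,0,0,0,0,0,0,-0.18,0,0,0,0,-0.1,0,-0.25,0,0,0,0,-0.14,0,-0.25,0,0,0,0,-0.14,0,-0.25,0,0,0],
)

```text
t: 22.85
tool_pos: [0.3915, -0.2483, 0.2212]
orientation: [-3.045, -0.139, -0.672]
force: [-0.8, -0.8, -0.9]
opening: 0.0003
```

```bash
python3 clip.py 4 50,67
python3 - <<'E'
from h import *
c=cam("side");crop(c,280,80,460,230,4,"side17.png")
c=cam("wrist");cv2.imwrite("pics/w17.png",c["frame"][:,:,::-1])
E
```

```text
22.85 pos [-30.6511 -52.1239 192.0459] corner r -2.4941645074730743 F [-1.1562 -0.7164 -0.4615] open 0.0003475456612502705
50,67 [np.float64(0.1474), np.float64(0.0011), np.float64(0.2498), np.float64(0.0003), np.float64(0.0011), np.float64(-0.0009)]
```

View pics/side17.png

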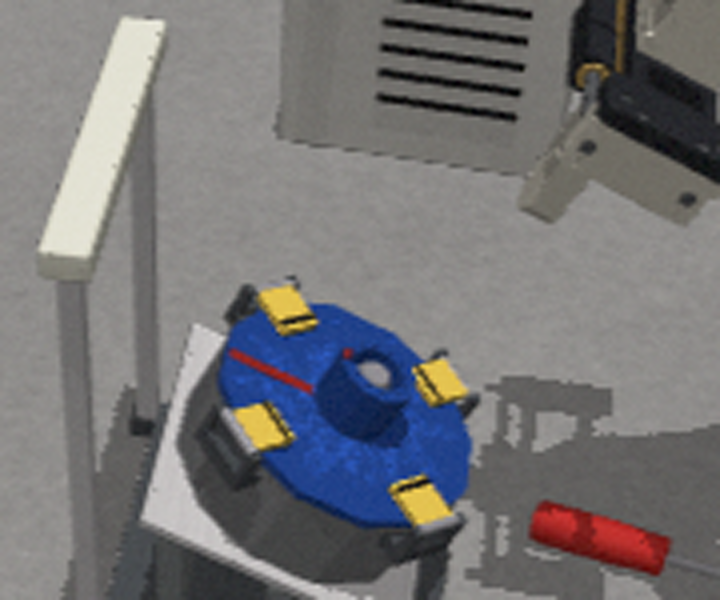

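View pics/w17.png

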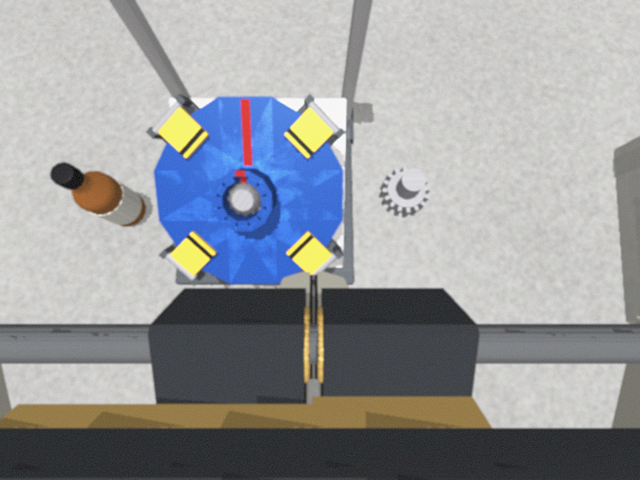

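Run:
```python
from h import *
a=cv2.imread("pics/top0.png");c=cam("top");b=c["frame"][:,:,::-1]
for n,(x,y) in dict(oil=(326,252),pinion=(453,231),plug=(228,267),ring=(211,180)).items():
    t=a[y-10:y+11,x-10:x+11];r=cv2.matchTemplate(np.ascontiguousarray(b[y-25:y+26,x-25:x+26]),t,cv2.TM_CCOEFF_NORMED);m=cv2.minMaxLoc(r);print(n,"shift px",np.array(m[3])-15,round(m[1],2))
print(read_state()["force"],read_state()["t"]); close_job()
```

```text
oil shift px [0 0] 1.0
pinion shift px [0 0] 1.0
plug shift px [0 0] 1.0
ring shift px [0 0] 1.0
[-0.2597  0.4178  0.2621] 23.0
the job is handed in; nothing more can be done
```

The cover is on the gear case with its keyway over the red key, all four clips are folded flat over the rim, and I handed the job in at 23.0 s. I got no verdict, so the results below are my own checks.

**Seating:** I gripped the cover by its collar and turned it about 87 degrees. It slid down past the key without resistance and stopped hard with its underside about 54–55 mm up the case axis. All four clips were still standing open in the pictures taken after I released it.

**Clips:** I folded clips 1 to 4 with the closed fingers, each until it met a firm stop with the fingertip at about 67 mm on the case axis (flat clip top 67.5 mm). Pressing forces were about 11–16 N on clips 2, 3 and 4, and about 40 N total (37 N along the case axis) on clip 1, which is more than I intended. The last side and wrist pictures show all four lying flat and the cover level and centred. I did not measure the clip angles themselves.

**At hand-in:** The arm was clear and the force reading was near zero. In the top view the oil bottle, pinion and both gauges had not moved by a single pixel from the start.

**What did not go to plan:** On the first approach to clip 2 with the tool tilted, the second joint read -0.891, level with its stated limit of -0.89, and the arm could not reach the pose. I backed off at once and folded clips 2 and 3 with a vertical tool instead; nothing reported a fault.

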